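# Clamp the torch in the bedside holder until the ratchet knob clicks

### The arm

A 7-joint arm with a two-finger parallel gripper is mounted at the origin on the work surface. World frame = base frame: x ahead of the robot, y to its left, z up, the work surface at z = 0. Lengths are in m, angles in rad, forces in N, time in s.
With the tool pointing down it reaches from about 0.4 to 0.925 m from the base axis. Payload 4.1 kg.
Tool frame: the origin (TCP) lies at the very end of the fingers, on their centre line; the grasp point (between the pads) lies 19 mm behind it; z points along the fingers, y is the direction in which the jaws open and shut (so a half turn about z gives the same grasp; the last joint's range is limited). The gripper opens to 85 mm and grips with 20 to 120 N. Pads are 22 mm wide; open, the fingers measure 114 mm over their backs; the gripper's body (76 mm by 85 mm) begins 54 mm behind the grasp point. The pads swing forward as they close: fully open they stand 13 mm farther back than shut.
Start: joints at [-1.397, 0.398, 0.045, 1.537, -0.019, 1.207, -0.051], TCP at [0.175, 0.626, 0.231] pointing down, gripper open.
Joint ranges: [-2.82, 2.82], [-0.49, 2.23], [-1.37, 1.46], [0, 2.46], [-1.36, 4.5], [0.23, 2], [-2.94, 2.94]. Speed limits (rad/s): [2.57, 2.57, 3.14, 3.14, 3.14, 3.14, 3.14].

### API

Orientations are given as a unit quaternion [w, x, y, z].
In Python, from plant import * gives the robot as it stands.
- The arm moves only by the tool step_arm, never from a script. Its argument "deltas" is a list of rows, each an object with "jaw": the opening, from 0 (shut) to 1 (fully open); "slide": the shift along the world's x, y, z in m, a list of three; "twist": the turn about the world's z in rad. A call has 1 to 5 rows; each row is the pose to reach, as a shift and turn from the pose commanded when the call began; what a row does not reach only later rows make up. A row lasts 1/10 s, in which the tool goes at most 50 mm and 8.59 degrees, less where a joint would pass 70% of its speed; a pose out of reach is approached as far as the arm can. A call with a gripper value outside its range is refused whole. The fingers move at their own pace and stop on an object; the grip force is fixed at half the most. Time passes only in rows, so rows that repeat a pose let the fingers close. It gives the time, the measured TCP pose, the force and the opening at its end, in the units of the state.
- read_state(): the state, without advancing time (a new reading comes with each control period).
- snapshot(name): name is "side" or "top" or "wrist"; returns the picture (400x640x3 uint8, blue, green, red); there is no depth.
- camera_info(name): a dict with "camera_matrix" (3x3 intrinsics, pixels), "world_to_cam" (4x4, takes a point from world to camera coordinates). Camera axes: x right, y down, z forward; pixel columns grow to the right and rows downward; lengths in m; the calibration is good to about 2 mm. A picture is of the moment at which its call begins: read the wrist's pose just before it. camera_info takes no time and is no camera call; for the wrist camera it gives the pose at the moment of the call.
- finish_job(): hands the job in, once; it reports no verdict.
Trained networks look in the newest picture that a camera, given by its name, has taken for a name from the list of things; names that differ only in an ending like _2 or _b are one class to them, and where a whole thing is asked for, a point or a joint stands for the part that bears it (a point fixed in the world has none). Each returns a list of dicts, best first, with "p" (0 to 1); they miss things now and then, are a little off and sometimes report something else, mostly with a low value. They report only what shows in the picture. A call takes as long as a camera call. They do not tell look-alikes from the thing itself.
- boxes_of(camera, target): "bbox" ([left, top, right, bottom] in pixels, round what is visible of it).
- cut_out(camera, target): "region" (400x640 bool, what is visible of it) and "bbox" ([left, top, right, bottom] in pixels, round what is visible of it).
- landmark_of(camera, target): "point" ([column, row] in pixels: a listed point, or the origin of a listed thing).
The state is a dict: "time_s": time; "joint_positions": joint angles; "joint_velocities": joint speeds; "joint_torque": joint torques, N m; "tool_pos": TCP position; "ee_rot": TCP orientation; "contact_force": force on the tool from outside, world axes, zero at the start; "torque": the same for the moment, N m; "width": finger opening in m.
Only numpy, scipy, OpenCV 4.12 (cv2) and the standard library are available. Lean on these libraries where they do the work, as an engineer would, in place of code of your own. Each camera call takes 0.05 s, during which the arm holds its last target.

### The job

Lay the black torch in the grey bedside holder, between the two jaws and resting on both ribs, with its tail button towards the robot and its lens away, and let go of it. Then turn the holder's round ratchet knob clockwise until the jaw has the torch tight and the knob slips with a click, and stop there: one to three clicks, not a fourth. Be gentle with torch and holder and leave the other things on the board where they are.

Things in the scene. Friction and masses are not known exactly. Their poses are not given: they have to be found in the camera images.
- torch_mid (a point): Centre of the black torch, lying on the board: 150 mm long along its x axis, body 32 mm wide (y), 28 mm high (z), with flat sides from x = -72 to +40 mm; from there to +75 mm a round lens end 28 mm across. This point is half-way along, 14 mm above its underside. The press button is on the tail (-x end). 0.11 to 0.22 kg.
- torch_lens (a point): Middle of the torch's lens face, 75 mm along +x from its centre.
- holder: Grey torch holder fixed to the pine board, whose top is 100 mm above the table. Origin at the board's top, z up. The torch is to lie along its x axis, lens to +x (away from the robot), underside 14 mm above the board on two ribs at x = -45 to -5 and 69 to 81 mm; between the ribs there is only the 6 mm thick base.
- rest (a point): Nominal middle of the rest jaw's face (holder x = -25, y = 16 mm, 29.5 mm above the board). The rest jaw stands at the holder's +y side, x = -45 to -5 mm, top 43.5 mm above the board. A stop screw sets its face anywhere from y = 10 to 22 mm, different each time and not measured (this point does not show it); it does not move in use.
- housing (a point): Middle of the top of the housing under the knob, 48 mm above the board; the housing covers x = -53 to 3 mm, y = -125 to -55 mm of the holder.
- seat (a point): Where the torch's centre should be laid: holder x = 20, y = -10.5 mm, 28 mm above the board (a centimetre or so either way along x is fine). There it always clears both open jaws by 4 mm or more; the jaw later shifts it towards +y.
- jaw_start (a point): Middle of where the moving jaw's face stands on average at the start (holder x = -25, y = -33.5, 29.5 mm up); it really starts anywhere from y = -36 to -31 mm and is not measured. An aluminium plate, x = -45 to -5 mm, top 43.5 mm above the board. Per radian of knob turn it moves 8 mm towards +y, until it presses the torch onto the rest jaw; it stays where it is left.
- knob_grip (a point): Middle of the round black knurled ratchet knob, 40 mm across, 32 mm high, on a vertical axis at x = -25, y = -90 mm of the holder; this point is on the axis, 66 mm above the board (the knob spans 50 to 82 mm above the board and does not rise or sink). Clockwise from above tightens. It may be turned in several bites and stays put when let go.
- knob_top (a point): Middle of the knob's top, 82 mm above the board. Turning it takes about 0.13 N m while the jaw runs free (read at a standstill after creeping, some 0.08); once the jaw grips, this rises within about 0.1 rad to about 0.25 (standstill some 0.2), and the knob slips on its shaft, clicking every 0.262 rad (15 degrees) with a slight dip. The jaw then presses with some 16 N.
- pin (a joint): Little steel tell-tale pin in the knob's top: rises 0.05 mm (value 0.00005) for each click of slip and stays there, far too little to be measured reliably or seen; the clicks must be felt at the wrist. 0 at the start.
- mug: White mug, 92 mm high, 78 mm across; bystander. Origin under its centre.
- bowl: Small white plastic bowl, 110 mm across, 45 mm high; bystander. Origin under its centre.
- pills: White pill jar, 44 mm across, 75 mm high; bystander. Origin under its centre.
- hairgrip: Flat steel hair grip, 62 mm long, 7 mm thick; bystander. Origin under its centre.
- case: Grey glasses case, 145 by 62 by 34 mm; bystander. Origin under its centre.
There are look-alikes about, which are no part of the job. What is shaped like the part that bears torch_mid but blue is not meant.

How it is judged:
By the outcome, as a careful person would: the job done as asked, in the order asked, and still so for the second after the job is handed in, with the robot touching nothing.
It also fails if it takes over 72 s, if anything falls off the work surface, if the arm or the gripper's body presses on something with over 40 N, if the wrist force passes 120 N, or if a joint passes its speed limit or range.

## Working session

There is one attempt and no reset: what is moved stays moved. The work goes in short steps, Python scripts to look and compute and a tool call to move; the robot and the scene stay as the last step left them, time stands still between calls to the robot, and variables do not carry over. Pictures are saved under pics/ and viewed, and the job is handed in when it is done.

Besides the shell and the picture viewer there is one more tool, called after "Call:" by a JSON object that holds its "fn" and its "kwargs", one argument or row to a line. step_arm: Moves the arm, as the interface text tells. Its arguments: {"type":"object","properties":{"deltas":{"type":"array","items":{"type":"object","properties":{"jaw":{"type":"number"},"slide":{"type":"array","items":{"type":"number"}},"twist":{"type":"number"}}}}},"required":["deltas"]}

```bash
ls; mkdir -p pics; python3 - <<'E'
from plant import *
import cv2,numpy as np
s=read_state();print(s)
for n in("top","side","wrist"):
    im=snapshot(n);cv2.imwrite(f"pics/{n}0.png",im)
    c=camera_info(n);print(n,np.round(c["camera_matrix"],1).tolist(),np.round(c["world_to_cam"],3).tolist())
E
```

```text
pics
{'time_s': 0.0, 'joint_positions': array([-1.39702071,  0.39919056,  0.045038  ,  1.53787952, -0.01872163,
        1.20690655, -0.05072767]), 'joint_velocities': array([-1.69219854e-03, -1.37549659e-03,  3.69196602e-05, -2.06790748e-04,
       -2.46941341e-03, -4.81593541e-04, -1.12974748e-03]), 'joint_torque': array([-6.70182408e-05, -4.75120032e+01,  1.36484172e+00, -2.54223400e+01,
        1.16013284e-02,  9.49534908e-03, -6.29036492e-06]), 'tool_pos': array([0.1749171 , 0.62536057, 0.23026469]), 'ee_rot': array([-7.51655188e-05,  1.35929185e-01,  9.90718070e-01, -9.78209576e-04]), 'contact_force': array([-1.093278  , -0.09226552, -0.86277912]), 'torque': array([ 0.00094154,  0.01995321, -0.00900962]), 'width': 0.08525443741487282}
top [[406.0, 0.0, 314.9], [0.0, 406.0, 202.8], [0.0, 0.0, 1.0]] [[0.024, -1.0, -0.012, -0.113], [-0.994, -0.022, -0.102, 0.482], [0.102, 0.015, -0.995, 1.156], [0.0, 0.0, 0.0, 1.0]]
side [[406.4, 0.0, 320.6], [0.0, 406.4, 203.6], [0.0, 0.0, 1.0]] [[0.744, -0.668, 0.011, -0.449], [-0.345, -0.399, -0.85, 0.252], [0.572, 0.629, -0.527, 0.946], [0.0, 0.0, 0.0, 1.0]]
wrist [[348.8, 0.0, 319.8], [0.0, 348.8, 195.4], [0.0, 0.0, 1.0]] [[0.269, 0.963, -0.001, -0.651], [0.923, -0.258, 0.287, -0.038], [0.276, -0.079, -0.958, 0.379], [0.0, 0.0, 0.0, 1.0]]
```

View pics/top0.png

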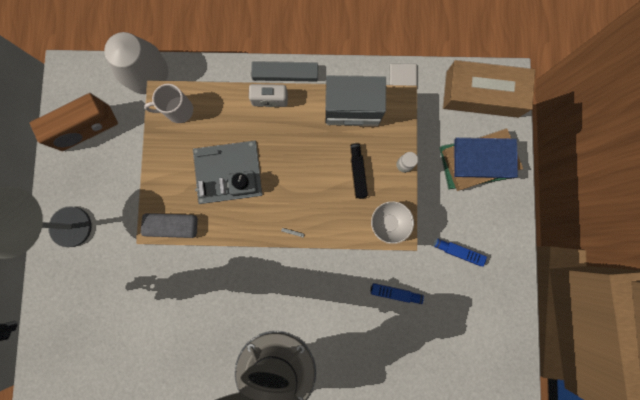

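View pics/side0.png

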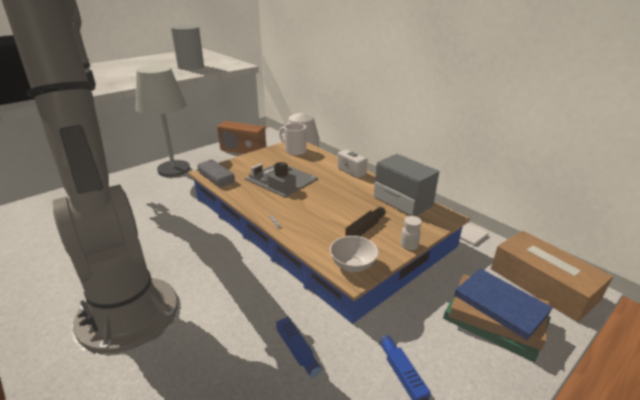

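View pics/wrist0.png

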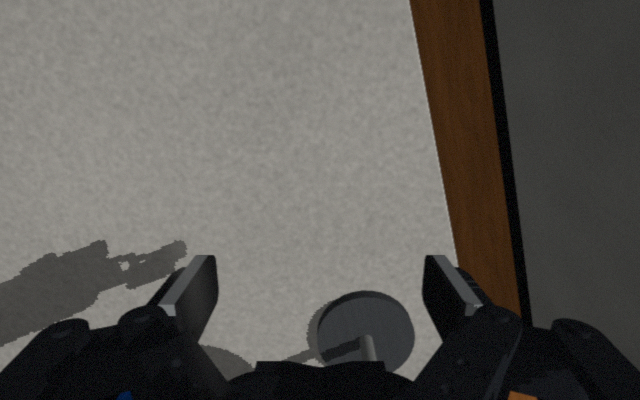

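The top view shows the holder at about (228,172) with its knob at (240,181). The black torch is at (359,172). The two blue look-alikes are off the board, at (397,294) and (460,252). Next I'll measure with the networks.

```bash
cat > h.py <<'E'
from plant import *
import cv2,numpy as np
def ray(ci,px,z):
    K=np.array(ci["camera_matrix"]);T=np.array(ci["world_to_cam"]);R=T[:3,:3];t=T[:3,3]
    d=R.T@np.linalg.inv(K)@np.array([px[0],px[1],1.]);o=-R.T@t
    return o+d*(z-o[2])/d[2]
def proj(ci,P):
    K=np.array(ci["camera_matrix"]);T=np.array(ci["world_to_cam"])
    q=K@(T[:3,:3]@np.array(P)+T[:3,3]);return q[:2]/q[2]
H=dict(torch_mid=.114,torch_lens=.114,holder=.1,rest=.1295,housing=.148,seat=.128,jaw_start=.1295,knob_grip=.166,knob_top=.182,mug=.1,bowl=.1,pills=.1,hairgrip=.1,case=.1)
def look(cam,names,n=2):
    ci=camera_info(cam)
    for k in names:
        for d in landmark_of(cam,k)[:n]:
            print(cam,k,round(d["p"],2),np.round(d["point"],1),np.round(ray(ci,d["point"],H[k]),4))
E
python3 - <<'E'
from h import *
snapshot("top");look("top",["torch_mid","torch_lens","holder","rest","housing","seat","jaw_start","knob_top","knob_grip"])
snapshot("side");look("side",["torch_mid","torch_lens","holder","knob_top","seat"])
ims=cv2.imread("pics/top0.png");cv2.imwrite("pics/tz.png",np.hstack([cv2.resize(ims[130:215,185:270],(400,400),interpolation=2),cv2.resize(ims[130:215,315:400],(400,400),interpolation=2)]))
ims=cv2.imread("pics/side0.png");cv2.imwrite("pics/sz.png",cv2.resize(ims[130:280,230:430],(800,600),interpolation=2))
print(read_state()["time_s"])
E
```

```text
top torch_mid 0.96 [394.9 294.3] [ 0.2393 -0.3184  0.114 ]
top torch_mid 0.74 [356.2 171.1] [ 0.5638 -0.2129  0.114 ]
top torch_lens 0.96 [423.4 299. ] [ 0.2292 -0.3926  0.114 ]
top torch_lens 0.92 [433.8 239.7] [ 0.3841 -0.4206  0.114 ]
top holder 0.96 [212.  177.3] [0.5406 0.1809 0.1   ]
top holder 0.25 [214.7 169.8] [0.5616 0.1745 0.1   ]
top rest 0.62 [204.7 186.2] [0.5114 0.1911 0.1295]
top rest 0.26 [173.7 224.9] [0.4065 0.2679 0.1295]
top housing 0.66 [243.3 186.1] [0.5114 0.0844 0.148 ]
top seat 0.55 [213.9 174.2] [0.5446 0.1685 0.128 ]
top jaw_start 0.91 [220.2 188. ] [0.5075 0.1495 0.1295]
top knob_top 0.66 [237.2 179.7] [0.5226 0.094  0.182 ]
top knob_top 0.56 [241.8 185.9] [0.507  0.0817 0.182 ]
top knob_grip 0.74 [238.  180.7] [0.5226 0.0952 0.166 ]
side torch_mid 0.87 [366.3 220.9] [ 0.5685 -0.2176  0.114 ]
side torch_mid 0.73 [298.5 344.6] [ 0.1825 -0.4073  0.114 ]
side torch_lens 0.92 [382.9 210.4] [ 0.641  -0.2127  0.114 ]
side torch_lens 0.59 [317.2 372.2] [ 0.1703 -0.4721  0.114 ]
side holder 0.97 [267.9 175.9] [0.5348 0.1804 0.1   ]
side knob_top 0.71 [282.2 165.3] [0.5186 0.0779 0.182 ]
side knob_top 0.58 [350.1 266. ] [ 0.3476 -0.3706  0.182 ]
side seat 0.9 [275.6 169.8] [0.5477 0.154  0.128 ]
0.95
```

View pics/tz.png

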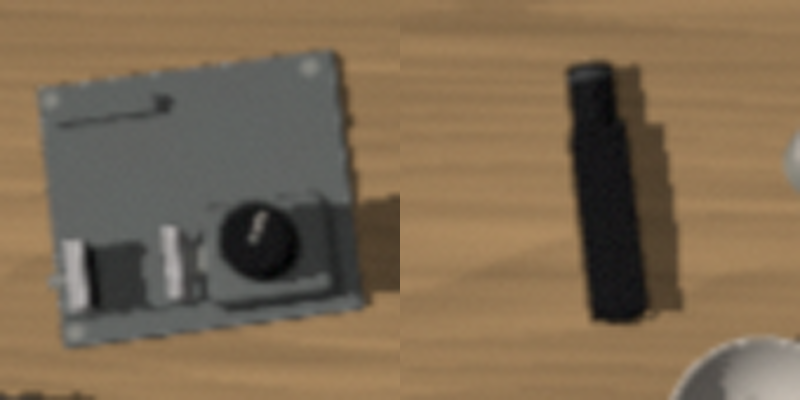

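View pics/sz.png

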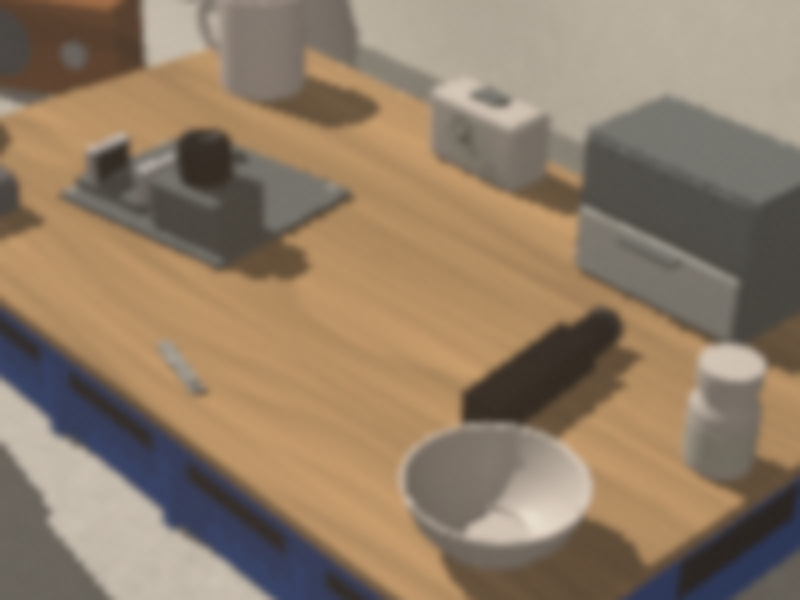

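The torch's narrower lens end points to +x, at column and row (355,146), and its tail is at (361,197). Holder and torch are both yawed by about +0.1. I'll move over the holder for a close wrist view.

Call:
{"fn": "step_arm", "kwargs": {
  "deltas": [
    {"jaw": 1, "slide": [0.036, -0.028, 0.012], "twist": 0.08},
    {"jaw": 1, "slide": [0.072, -0.056, 0.024], "twist": 0.16},
    {"jaw": 1, "slide": [0.108, -0.084, 0.036], "twist": 0.24},
    {"jaw": 1, "slide": [0.144, -0.112, 0.048], "twist": 0.32},
    {"jaw": 1, "slide": [0.18, -0.14, 0.06], "twist": 0.38}
  ]
}}

```text
time_s: 1.45
tool_pos: [0.3564, 0.4847, 0.292]
ee_rot: [0.0, -0.055, 0.998, 0.0]
contact_force: [0.8, 0.5, 0.2]
width: 0.0852
```

Call:
{"fn": "step_arm", "kwargs": {
  "deltas": [
    {"jaw": 1, "slide": [0.024, -0.042, 0], "twist": 0},
    {"jaw": 1, "slide": [0.048, -0.084, 0], "twist": 0},
    {"jaw": 1, "slide": [0.072, -0.126, 0], "twist": 0},
    {"jaw": 1, "slide": [0.096, -0.168, 0], "twist": 0},
    {"jaw": 1, "slide": [0.12, -0.21, 0], "twist": 0}
  ]
}}

```text
time_s: 1.95
tool_pos: [0.4758, 0.2741, 0.2917]
ee_rot: [0.0, -0.054, 0.999, 0.0]
contact_force: [1.1, 0.8, -0.4]
width: 0.0854
```

Call:
{"fn": "step_arm", "kwargs": {
  "deltas": [
    {"jaw": 1, "slide": [0.024, -0.042, 0], "twist": 0},
    {"jaw": 1, "slide": [0.04, -0.084, 0], "twist": 0},
    {"jaw": 1, "slide": [0.05, -0.126, 0], "twist": 0},
    {"jaw": 1, "slide": [0.05, -0.14, 0], "twist": 0},
    {"jaw": 1, "slide": [0.05, -0.14, 0], "twist": 0}
  ]
}}

```text
time_s: 2.45
tool_pos: [0.5255, 0.133, 0.2916]
ee_rot: [0.0, -0.051, 0.999, -0.0]
contact_force: [-0.0, 0.1, 0.2]
width: 0.0853
```

```bash
python3 - <<'E'
from h import *
s=read_state();print(s["time_s"],s["tool_pos"],s["ee_rot"],s["joint_positions"].round(2))
cv2.imwrite("pics/w1.png",snapshot("wrist"));look("wrist",["holder","rest","housing","seat","jaw_start","knob_top"])
E
```

```text
2.45 [0.52545084 0.13299139 0.29163941] [ 1.68183204e-04 -5.08264815e-02  9.98707476e-01 -1.31461879e-04] [-0.61  0.17  0.32  1.72 -0.05  1.26  1.4 ]
wrist holder 0.89 [367.6 180.2] [0.5328 0.1854 0.1   ]
wrist rest 0.83 [390.5 157.3] [0.5031 0.1975 0.1295]
wrist housing 0.82 [269.7 170.9] [0.5222 0.0945 0.148 ]
wrist seat 0.66 [392.7 162.4] [0.5077 0.2005 0.128 ]
wrist seat 0.65 [359.5 210.7] [0.5559 0.1774 0.128 ]
wrist jaw_start 0.73 [368.7 180.4] [0.5259 0.1814 0.1295]
wrist jaw_start 0.61 [332.9 166.2] [0.5164 0.1478 0.1295]
wrist knob_top 0.94 [265.5 183.5] [0.524  0.0961 0.182 ]
wrist knob_top 0.69 [361.7 209. ] [0.5364 0.1704 0.182 ]
```

View pics/w1.png

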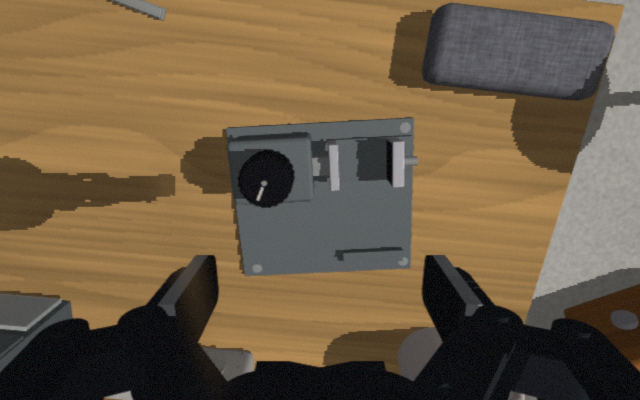

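The wrist view is clear. The knob is at (266,178), the moving jaw at (334,167) and the rest jaw at (398,163). The base corners are at about (227,127), (412,117), (411,270) and (243,275).

```bash
python3 - <<'E'
from h import *
ci=camera_info("wrist")
for p,z in [((227,127),.106),((412,117),.106),((411,270),.106),((243,275),.106),((266,178),.182),((330,145),.1435),((331,190),.1435),((339,145),.1435),((339,189),.1435),((393,142),.1435),((393,186),.1435),((404,142),.1435),((404,186),.1435)]:
    print(p,ray(ci,p,z).round(4))
im=cv2.imread("pics/w1.png")
cv2.imwrite("pics/w1z.png",cv2.resize(im[105:285,215:435],(792,594)[:2],interpolation=2))
E
```

```text
(227, 127) [0.4949 0.0489 0.106 ]
(412, 117) [0.4671 0.2177 0.106 ]
(411, 270) [0.6218 0.2457 0.106 ]
(243, 275) [0.647  0.0709 0.106 ]
(266, 178) [0.5196 0.098  0.182 ]
(330, 145) [0.4955 0.1441 0.1435]
(331, 190) [0.5341 0.1495 0.1435]
(339, 145) [0.4947 0.1515 0.1435]
(339, 189) [0.5325 0.1563 0.1435]
(393, 142) [0.4873 0.1958 0.1435]
(393, 186) [0.5247 0.2022 0.1435]
(404, 142) [0.4863 0.2049 0.1435]
(404, 186) [0.5236 0.2116 0.1435]
```

View pics/w1z.png

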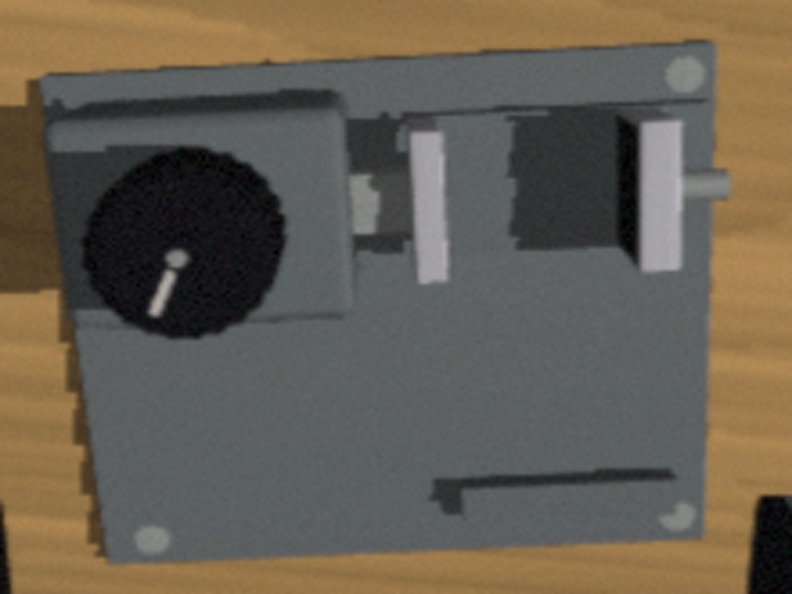

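Call:
{"fn": "step_arm", "kwargs": {
  "deltas": [
    {"jaw": 1, "slide": [0.006, -0.049, 0], "twist": 0},
    {"jaw": 1, "slide": [0.012, -0.098, 0], "twist": 0},
    {"jaw": 1, "slide": [0.018, -0.147, 0], "twist": 0},
    {"jaw": 1, "slide": [0.024, -0.196, 0], "twist": 0},
    {"jaw": 1, "slide": [0.03, -0.245, 0], "twist": 0}
  ]
}}

```text
time_s: 3.3
tool_pos: [0.5554, -0.1098, 0.2915]
ee_rot: [0.0, -0.055, 0.999, 0.0]
contact_force: [1.1, 0.6, -0.8]
width: 0.0854
```

Call:
{"fn": "step_arm", "kwargs": {
  "deltas": [
    {"jaw": 1, "slide": [0.007, -0.049, 0], "twist": 0},
    {"jaw": 1, "slide": [0.015, -0.098, 0], "twist": 0},
    {"jaw": 1, "slide": [0.015, -0.098, 0], "twist": 0},
    {"jaw": 1, "slide": [0.015, -0.098, 0], "twist": 0}
  ]
}}

```text
time_s: 3.7
tool_pos: [0.5701, -0.2076, 0.291]
ee_rot: [-0.0, -0.053, 0.999, 0.0]
contact_force: [0.9, -0.0, 0.0]
width: 0.0854
```

```bash
python3 - <<'E'
from h import *
s=read_state();print(s["time_s"],s["tool_pos"],s["ee_rot"],s["joint_positions"].round(2))
im=snapshot("wrist");cv2.imwrite("pics/w2.png",im);look("wrist",["torch_mid","torch_lens"])
ci=camera_info("wrist")
for d in cut_out("wrist","torch_mid")[:2]:
    m=d["region"].astype(np.uint8);print(d["p"],d["bbox"],m.sum())
    r=cv2.minAreaRect(cv2.findNonZero(m));b=cv2.boxPoints(r);print(b.round(1).tolist())
    for p in b: print(ray(ci,p,.114).round(4))
E
```

```text
3.7 [ 0.57008133 -0.20764533  0.29096743] [-3.29802002e-04 -5.25953374e-02  9.98615846e-01  1.20521384e-04] [-0.13  0.32  0.53  1.57 -0.16  1.3   2.1 ]
wrist torch_mid 0.93 [311.1 168.7] [ 0.5694 -0.2129  0.114 ]
wrist torch_lens 0.73 [310.4 241.2] [ 0.6427 -0.2062  0.114 ]
0.77 [288.8, 80.3, 325.0, 248.1] 5546
[[286.3999938964844, 82.5], [323.70001220703125, 81.0999984741211], [330.29998779296875, 246.1999969482422], [293.0, 247.6999969482422]]
[ 0.4958 -0.2409  0.114 ]
[ 0.491  -0.2087  0.114 ]
[ 0.6463 -0.1843  0.114 ]
[ 0.652  -0.2212  0.114 ]
```

View pics/w2.png

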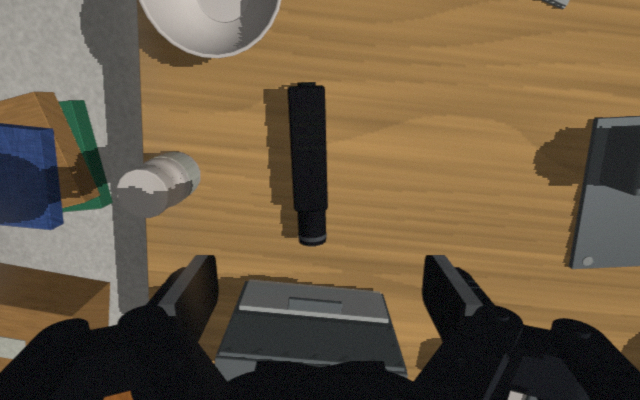

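The torch lies at x ≈ 0.57, y ≈ -0.213, with its tail at (308,85) and its lens at (313,245). The space around it is free for the fingers. I'll compute its axis from the top edges.

```bash
python3 - <<'E'
from h import *
ci=camera_info("wrist")
for p,z in [((290,95),.128),((325,95),.128),((293,208),.128),((327,208),.128),((308,83),.114),((312.5,244),.114),((310.5,150),.128)]:
    print(p,ray(ci,p,z).round(4))
P=np.array([0.5694,-.2129,.114])
im=cv2.imread("pics/w2.png");cv2.imwrite("pics/w2z.png",cv2.resize(im[70:260,240:380],(560,600)[:2],interpolation=2))
E
```

```text
(290, 95) [ 0.5056 -0.2359  0.128 ]
(325, 95) [ 0.5023 -0.2066  0.128 ]
(293, 208) [ 0.6054 -0.2245  0.128 ]
(327, 208) [ 0.602  -0.1932  0.128 ]
(308, 83) [ 0.4941 -0.2223  0.114 ]
(312.5, 244) [ 0.6459 -0.2023  0.114 ]
(310.5, 150) [ 0.55   -0.2139  0.128 ]
```

View pics/w2z.png

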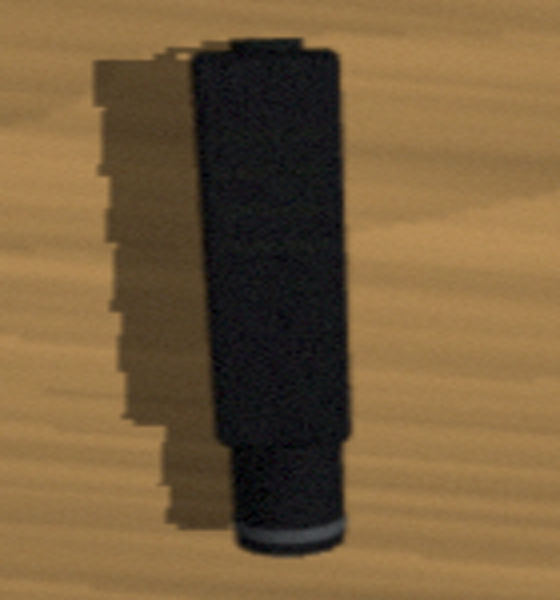

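Call:
{"fn": "step_arm", "kwargs": {
  "deltas": [
    {"jaw": 1, "slide": [0.01, -0.0035, -0.04], "twist": 0.027},
    {"jaw": 1, "slide": [0.01, -0.0035, -0.08], "twist": 0.027},
    {"jaw": 1, "slide": [0.01, -0.0035, -0.12], "twist": 0.027},
    {"jaw": 1, "slide": [0.01, -0.0035, -0.15], "twist": 0.027},
    {"jaw": 1, "slide": [0.01, -0.0035, -0.15], "twist": 0.027}
  ]
}}

```text
time_s: 4.4
tool_pos: [0.5772, -0.2071, 0.1369]
ee_rot: [-0.004, -0.069, 0.998, 0.002]
contact_force: [-0.1, 0.6, 0.1]
width: 0.0856
```

```bash
python3 - <<'E'
from h import *
s=read_state();print(s["time_s"],s["tool_pos"],s["ee_rot"],s["contact_force"])
im=snapshot("wrist");cv2.imwrite("pics/w3.png",im)
E
```

```text
4.4 [ 0.57722328 -0.20706828  0.13690858] [-0.00436206 -0.0685366   0.99763709  0.00198467] [-0.07490171  0.58947226  0.10592534]
```

View pics/w3.png

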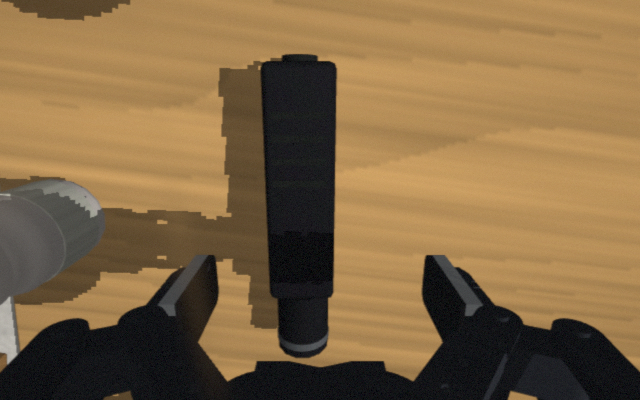

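```bash
python3 - <<'E'
from h import *
s=read_state();print(s["time_s"],s["tool_pos"],s["ee_rot"],s["joint_positions"].round(3),s["joint_velocities"].round(3))
ci=camera_info("wrist")
from scipy.spatial.transform import Rotation as R
q=s["ee_rot"];r=R.from_quat([q[1],q[2],q[3],q[0]]).as_matrix();print(r.round(3))
T=np.array(ci["world_to_cam"]);o=-T[:3,:3].T@T[:3,3];print("cam in tool",r.T@(o-s["tool_pos"]))
print("tcp px",proj(ci,s["tool_pos"]),proj(ci,s["tool_pos"]-.019*r[:,2]))
for p,z in [((298.5,62),.128),((301.5,295),.128),((263,75),.128),((335,75),.128),((270,285),.128),((332,285),.128)]: print(p,ray(ci,p,z).round(4))
E
```

```text
4.45 [ 0.57919344 -0.20832262  0.13985245] [-1.89071437e-03 -6.82662112e-02  9.97664876e-01  9.72076107e-04] [-0.085  0.462  0.481  1.728 -0.245  1.016  2.192] [ 0.    -0.041  0.026 -0.067  0.006  0.001 -0.001]
[[-0.991 -0.136 -0.004]
 [-0.136  0.991  0.002]
 [ 0.004  0.002 -1.   ]]
cam in tool [ 0.07148465  0.0008752  -0.14267032]
tcp px [317.94831674 256.50070403] [317.69635353 278.18940525]
(298.5, 62) [ 0.498  -0.2275  0.128 ]
(301.5, 295) [ 0.6074 -0.2129  0.128 ]
(263, 75) [ 0.5051 -0.2417  0.128 ]
(335, 75) [ 0.501  -0.2117  0.128 ]
(270, 285) [ 0.6038 -0.2292  0.128 ]
(332, 285) [ 0.5996 -0.1985  0.128 ]
```

Call:
{"fn": "step_arm", "kwargs": {
  "deltas": [
    {"jaw": 1, "slide": [0, 0, 0], "twist": 0},
    {"jaw": 1, "slide": [0, 0, 0], "twist": 0}
  ]
}}

```text
time_s: 4.65
tool_pos: [0.5818, -0.2107, 0.1439]
ee_rot: [0.002, -0.067, 0.998, -0.001]
contact_force: [-1.1, -0.6, 0.1]
width: 0.0854
```

```bash
python3 - <<'E'
from h import *
s=read_state();print(s["time_s"],s["tool_pos"],s["ee_rot"],s["joint_velocities"].round(3))
ci=camera_info("wrist")
im=snapshot("wrist");cv2.imwrite("pics/w4.png",im)
g=cv2.GaussianBlur(im.max(2),(3,3),0)
for row in (80,120,160,200,240,280):
    r=g[row].astype(int); c=np.where(r<60)[0]; c=c[(c>240)&(c<370)]
    # subpixel not needed
    a,b=c.min(),c.max(); print(row,a,b,ray(ci,((a+b)/2,row),.128).round(4))
print(proj(ci,s["tool_pos"]))
E
```

```text
4.65 [ 0.58180293 -0.21074612  0.14386455] [ 2.11955055e-03 -6.74158528e-02  9.97722549e-01 -5.71054891e-04] [ 0.004 -0.001  0.001  0.005  0.    -0.002 -0.001]
80 273 343 [ 0.5072 -0.2252  0.128 ]
120 274 343 [ 0.5239 -0.2229  0.128 ]
160 276 342 [ 0.5418 -0.2204  0.128 ]
200 277 341 [ 0.5609 -0.218   0.128 ]
240 279 340 [ 0.5814 -0.2151  0.128 ]
280 281 338 [ 0.6035 -0.2123  0.128 ]
[317.96119285 256.52081829]
```

View pics/w4.png

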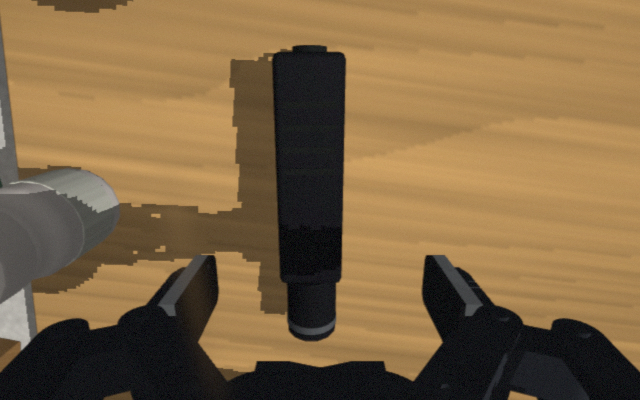

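Call:
{"fn": "step_arm", "kwargs": {
  "deltas": [
    {"jaw": 1, "slide": [-0.001, -0.003, -0.02], "twist": 0},
    {"jaw": 1, "slide": [-0.001, -0.003, -0.03], "twist": 0},
    {"jaw": 1, "slide": [-0.001, -0.003, -0.034], "twist": 0},
    {"jaw": 1, "slide": [-0.001, -0.003, -0.034], "twist": 0},
    {"jaw": 1, "slide": [-0.001, -0.003, -0.034], "twist": 0}
  ]
}}

```text
time_s: 5.2
tool_pos: [0.5796, -0.2136, 0.108]
ee_rot: [0.001, -0.067, 0.998, -0.0]
contact_force: [0.1, -0.6, 0.8]
width: 0.0852
```

Call:
{"fn": "step_arm", "kwargs": {
  "deltas": [
    {"jaw": 1, "slide": [0, 0, -0.004], "twist": 0},
    {"jaw": 0.5, "slide": [0, 0, -0.004], "twist": 0},
    {"jaw": 0.3, "slide": [0, 0, -0.004], "twist": 0},
    {"jaw": 0.3, "slide": [0, 0, -0.004], "twist": 0},
    {"jaw": 0.2, "slide": [0, 0, -0.004], "twist": 0}
  ]
}}

```text
time_s: 5.7
tool_pos: [0.5797, -0.2142, 0.1041]
ee_rot: [0.001, -0.067, 0.998, -0.001]
contact_force: [-0.1, -1.7, 0.7]
width: 0.0309
```

Call:
{"fn": "step_arm", "kwargs": {
  "deltas": [
    {"jaw": 0.2, "slide": [0, 0, 0], "twist": 0},
    {"jaw": 0.2, "slide": [0, 0, 0], "twist": 0},
    {"jaw": 0.2, "slide": [0, 0, 0], "twist": 0}
  ]
}}

```text
time_s: 6.0
tool_pos: [0.5796, -0.214, 0.1039]
ee_rot: [0.001, -0.067, 0.998, -0.0]
contact_force: [0.6, -0.7, 4.3]
width: 0.031
```

Call:
{"fn": "step_arm", "kwargs": {
  "deltas": [
    {"jaw": 0.2, "slide": [0, 0, 0.02], "twist": 0},
    {"jaw": 0.2, "slide": [0, 0, 0.05], "twist": 0},
    {"jaw": 0.2, "slide": [0, 0, 0.09], "twist": 0},
    {"jaw": 0.2, "slide": [0, 0, 0.12], "twist": 0},
    {"jaw": 0.2, "slide": [0, 0, 0.136], "twist": 0}
  ]
}}

```text
time_s: 6.5
tool_pos: [0.5795, -0.2135, 0.2414]
ee_rot: [0.001, -0.067, 0.998, -0.0]
contact_force: [0.6, -0.8, -1.9]
width: 0.0309
```

Call:
{"fn": "step_arm", "kwargs": {
  "deltas": [
    {"jaw": 0.2, "slide": [-0.001, 0.02, 0], "twist": 0.02},
    {"jaw": 0.2, "slide": [-0.003, 0.06, 0], "twist": 0.02},
    {"jaw": 0.2, "slide": [-0.005, 0.1, 0], "twist": 0.02},
    {"jaw": 0.2, "slide": [-0.007, 0.14, 0], "twist": 0.02},
    {"jaw": 0.2, "slide": [-0.009, 0.18, 0], "twist": 0.02}
  ]
}}

```text
time_s: 7.0
tool_pos: [0.5681, -0.0301, 0.2373]
ee_rot: [-0.002, -0.078, 0.997, 0.001]
contact_force: [0.9, -0.1, -2.5]
width: 0.031
```

Call:
{"fn": "step_arm", "kwargs": {
  "deltas": [
    {"jaw": 0.2, "slide": [-0.002, 0.04, 0], "twist": 0},
    {"jaw": 0.2, "slide": [-0.004, 0.08, 0], "twist": 0},
    {"jaw": 0.2, "slide": [-0.006, 0.12, 0], "twist": 0},
    {"jaw": 0.2, "slide": [-0.006, 0.15, 0], "twist": 0},
    {"jaw": 0.2, "slide": [-0.006, 0.17, 0], "twist": 0}
  ]
}}

```text
time_s: 7.5
tool_pos: [0.5613, 0.1415, 0.2371]
ee_rot: [-0.002, -0.08, 0.997, 0.001]
contact_force: [0.1, -0.3, -2.4]
width: 0.0314
```

Call:
{"fn": "step_arm", "kwargs": {
  "deltas": [
    {"jaw": 0.2, "slide": [0, 0.03, 0], "twist": 0},
    {"jaw": 0.2, "slide": [0, 0.045, 0], "twist": 0},
    {"jaw": 0.2, "slide": [0, 0.045, 0], "twist": 0},
    {"jaw": 0.2, "slide": [0, 0.045, 0], "twist": 0},
    {"jaw": 0.2, "slide": [0, 0.045, 0], "twist": 0}
  ]
}}

```text
time_s: 8.0
tool_pos: [0.5641, 0.1791, 0.2391]
ee_rot: [-0.0, -0.076, 0.997, -0.001]
contact_force: [0.2, -0.8, -2.2]
width: 0.0307
```

```bash
python3 - <<'E'
from h import *
s=read_state();print(s["time_s"],s["tool_pos"],s["ee_rot"],s["contact_force"],s["joint_velocities"].round(3),s["width"])
im=snapshot("wrist");cv2.imwrite("pics/w5.png",im)
im=snapshot("top");cv2.imwrite("pics/t5.png",cv2.resize(im[100:260,130:330],(800,600)[:2],interpolation=2))
E
```

```text
8.0 [0.56412211 0.17912852 0.23910758] [-2.99665682e-04 -7.56672710e-02  9.97132874e-01 -6.37855458e-04] [ 0.19103733 -0.81670258 -2.22047809] [ 0.007 -0.004  0.004 -0.006 -0.006  0.    -0.003] 0.030733008426122622
```

View pics/w5.png

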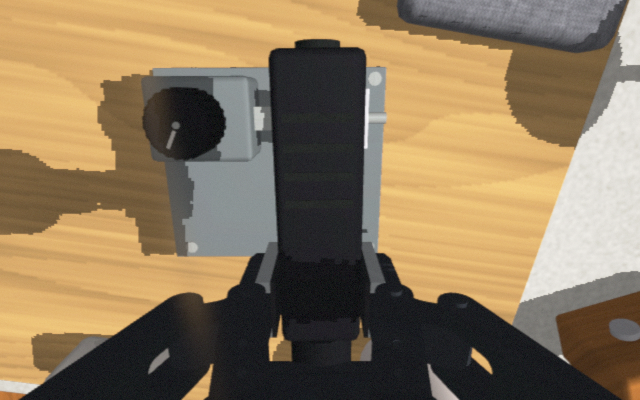

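View pics/t5.png

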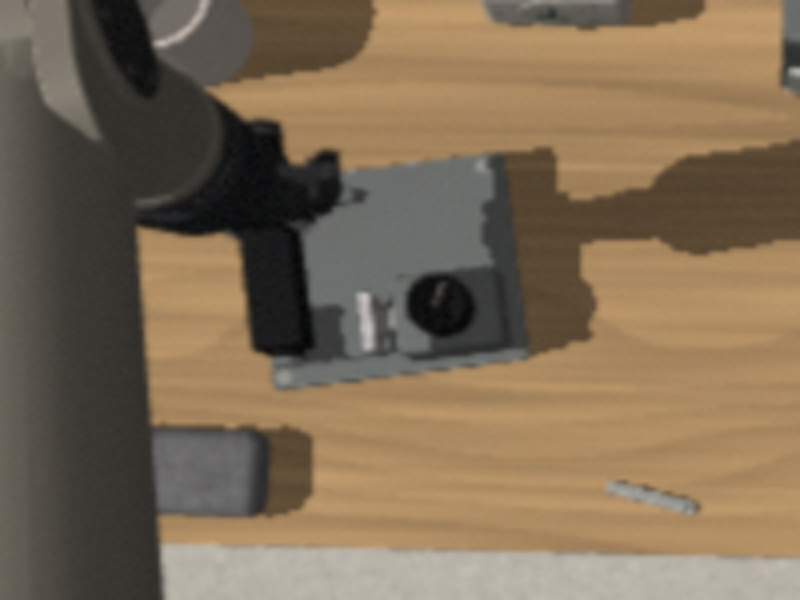

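```bash
python3 - <<'E'
from h import *
ci=camera_info("wrist")
print(ray(ci,(175.5,125.5),.182).round(4), ray(ci,(369,90),.1435),ray(ci,(365.5,140),.1435))
im=cv2.imread("pics/w5.png");cv2.imwrite("pics/w5z.png",cv2.resize(im[60:270,130:400],(770,600)[:2],interpolation=2))
o=np.array([.534,.188]);y=.155;ex=np.array([np.cos(y),np.sin(y)]);ey=np.array([-ex[1],ex[0]])
def f(p): d=np.array(p[:2])-o;return np.array([d@ex,d@ey])
for p in [ray(ci,(175.5,125.5),.182),ray(ci,(369,90),.1435),ray(ci,(365.5,140),.1435),[.5641,.1791]]: print(f(p).round(4))
for P in [(-.025,-.0335,.1435),(-.045,.016,.1435),(-.005,.016,.1435),(-.025,-.09,.182)]:
    print(P,proj(ci,[*(o+P[0]*ex+P[1]*ey),P[2]]).round(1))
E
```

```text
[0.5243 0.0917 0.182 ] [0.48813424 0.20120881 0.1435    ] [0.52053704 0.20506948 0.1435    ]
[-0.0244 -0.0936]
[-0.0433  0.0201]
[-0.0107  0.0189]
[ 0.0284 -0.0134]
(-0.025, -0.0335, 0.1435) [287.9 118.8]
(-0.045, 0.016, 0.1435) [362.8  87.3]
(-0.005, 0.016, 0.1435) [360.9 148.3]
(-0.025, -0.09, 0.182) [181.8 124.4]
```

View pics/w5z.png

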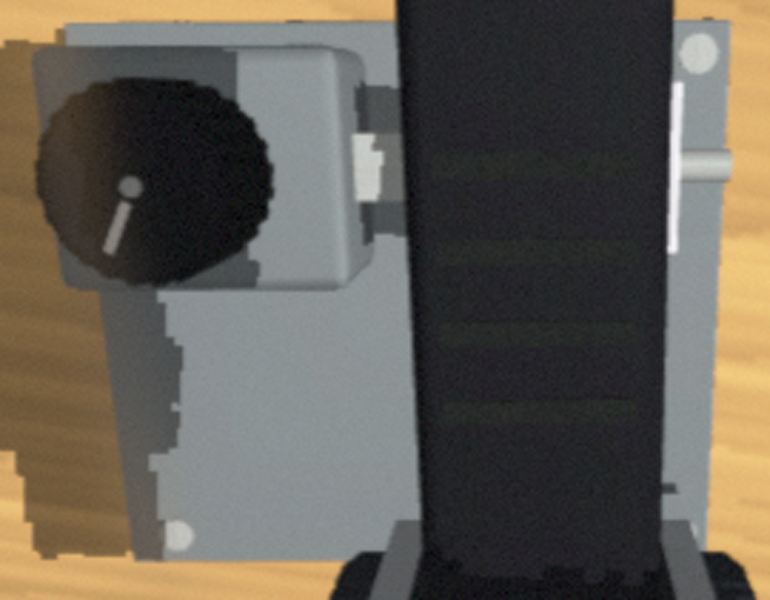

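```bash
python3 - <<'E'
from h import *
s=read_state();ci=camera_info("wrist")
im=snapshot("wrist");cv2.imwrite("pics/w6.png",im)
print(s["time_s"],s["tool_pos"],s["ee_rot"])
cv2.imwrite("pics/w6z.png",cv2.resize(im[60:270,130:400],(770,600)[:2],interpolation=2))
for p,z in [((175.5,125.5),.182),((369.8,88.7),.1435),((367.4,147.5),.1435),((375,78.5),.106),((193,247),.106)]: print(ray(ci,p,z).round(4))
look("wrist",["knob_top","holder","housing"],1)
E
```

```text
8.1 [0.56431248 0.17951576 0.23937385] [-3.02847697e-05 -7.56548607e-02  9.97134030e-01 -2.58228245e-04]
[0.5243 0.0917 0.182 ]
[0.4873 0.2016 0.1435]
[0.5254 0.2073 0.1435]
[0.4785 0.209  0.106 ]
[0.6379 0.0805 0.106 ]
wrist knob_top 0.85 [176.8 121.7] [0.5222 0.0927 0.182 ]
wrist housing 0.87 [197.4 117.1] [0.522  0.0929 0.148 ]
```

View pics/w6z.png

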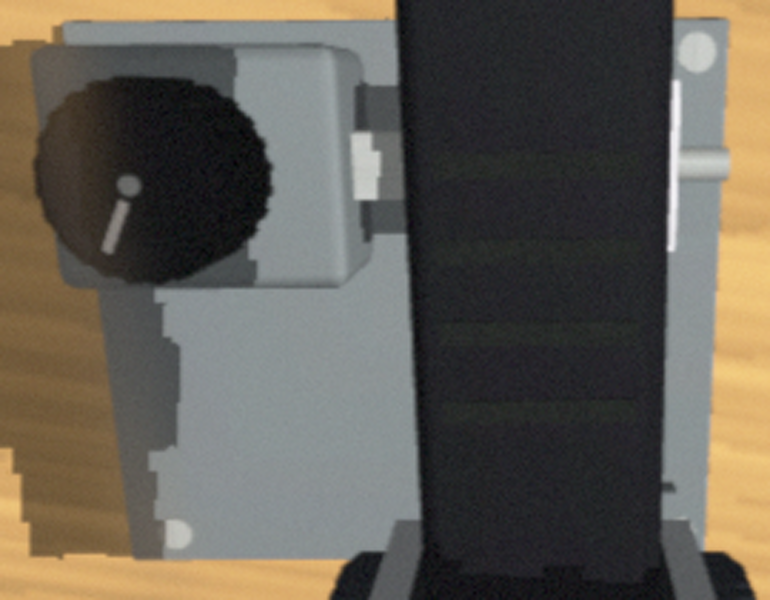

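Call:
{"fn": "step_arm", "kwargs": {
  "deltas": [
    {"jaw": 0.2, "slide": [0.001, 0.001, -0.02], "twist": 0.004},
    {"jaw": 0.2, "slide": [0.001, 0.001, -0.045], "twist": 0.004},
    {"jaw": 0.2, "slide": [0.001, 0.001, -0.065], "twist": 0.004},
    {"jaw": 0.2, "slide": [0.001, 0.001, -0.075], "twist": 0.004},
    {"jaw": 0.2, "slide": [0.001, 0.001, -0.075], "twist": 0.004}
  ]
}}

```text
time_s: 8.8
tool_pos: [0.5641, 0.1821, 0.163]
ee_rot: [-0.001, -0.079, 0.997, -0.0]
contact_force: [0.3, 0.0, -2.4]
width: 0.0314
```

```bash
python3 - <<'E'
from h import *
s=read_state();ci=camera_info("wrist")
im=snapshot("wrist");cv2.imwrite("pics/w7.png",im)
print(s["time_s"],s["tool_pos"],s["ee_rot"],s["contact_force"])
cv2.imwrite("pics/s7.png",cv2.resize(snapshot("side")[130:230,200:340],(800,571),interpolation=2))
E
```

```text
8.8 [0.56413718 0.18210409 0.16299783] [-1.42506726e-03 -7.89660288e-02  9.96876188e-01 -4.48852428e-04] [ 0.3082676   0.03847578 -2.4296303 ]
```

View pics/w7.png

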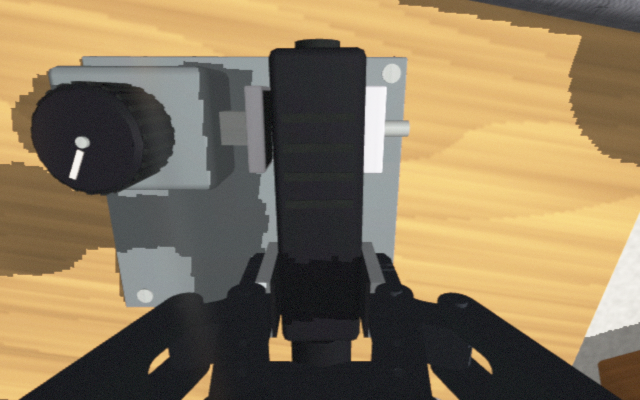

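View pics/s7.png

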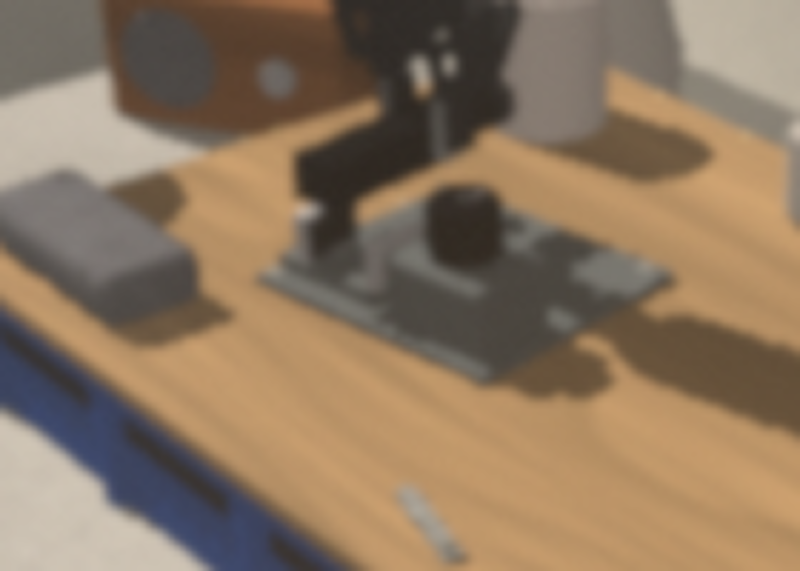

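```bash
python3 - <<'E'
from h import *
s=read_state();ci=camera_info("wrist");print(s["tool_pos"],s["ee_rot"],s["joint_velocities"].round(3))
im=snapshot("wrist");cv2.imwrite("pics/w8.png",im);cv2.imwrite("pics/w8z.png",cv2.resize(im[50:200,200:400],(800,600),interpolation=2))
for p,z in [((82,142),.182),((265,87),.1435),((264,172),.1435),((386,87),.1435),((382,172),.1435)]:
  P=ray(ci,p,z);d=P[:2]-np.array(s["tool_pos"])[:2];y=.155
  print(P.round(4),"rel tool in holder axes",(d@[np.cos(y),np.sin(y)]).round(4),(d@[-np.sin(y),np.cos(y)]).round(4))
E
```

```text
[0.5657637  0.18258262 0.16516321] [ 6.44413402e-04 -7.89613012e-02  9.96877447e-01  2.29863774e-04] [-0.001 -0.011  0.003 -0.014  0.001 -0.004  0.   ]
[0.5259 0.0904 0.182 ] rel tool in holder axes -0.0536 -0.0849
[0.4973 0.1475 0.1435] rel tool in holder axes -0.073 -0.0241
[0.5363 0.1515 0.1435] rel tool in holder axes -0.0339 -0.0262
[0.4888 0.2013 0.1435] rel tool in holder axes -0.0732 0.0303
[0.5274 0.2076 0.1435] rel tool in holder axes -0.0341 0.0307
```

View pics/w8z.png

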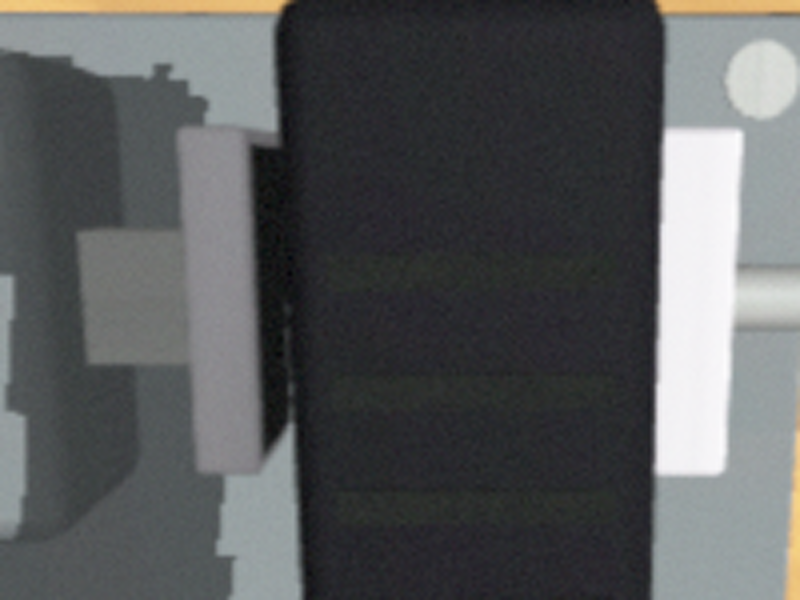

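Call:
{"fn": "step_arm", "kwargs": {
  "deltas": [
    {"jaw": 0.2, "slide": [0, -0.0015, -0.01], "twist": 0},
    {"jaw": 0.2, "slide": [0, -0.0015, -0.02], "twist": 0},
    {"jaw": 0.2, "slide": [0, -0.0015, -0.03], "twist": 0},
    {"jaw": 0.2, "slide": [0, -0.0015, -0.04], "twist": 0},
    {"jaw": 0.2, "slide": [0, -0.0015, -0.04], "twist": 0}
  ]
}}

```text
time_s: 9.45
tool_pos: [0.5636, 0.1806, 0.1221]
ee_rot: [-0.002, -0.079, 0.997, -0.001]
contact_force: [-0.2, -0.1, -1.3]
width: 0.0312
```

Call:
{"fn": "step_arm", "kwargs": {
  "deltas": [
    {"jaw": 0.2, "slide": [0, 0, -0.002], "twist": 0},
    {"jaw": 0.2, "slide": [0, 0, -0.004], "twist": 0},
    {"jaw": 0.2, "slide": [0, 0, -0.004], "twist": 0}
  ]
}}

```text
time_s: 9.75
tool_pos: [0.5652, 0.181, 0.1204]
ee_rot: [0.0, -0.079, 0.997, 0.0]
contact_force: [0.1, 0.2, -2.3]
width: 0.0312
```

Call:
{"fn": "step_arm", "kwargs": {
  "deltas": [
    {"jaw": 0.2, "slide": [0, 0, -0.001], "twist": 0},
    {"jaw": 0.2, "slide": [0, 0, -0.002], "twist": 0},
    {"jaw": 0.2, "slide": [0, 0, -0.002], "twist": 0}
  ]
}}

```text
time_s: 10.05
tool_pos: [0.5651, 0.181, 0.1183]
ee_rot: [-0.0, -0.079, 0.997, 0.0]
contact_force: [0.7, -0.1, -1.8]
width: 0.0308
```

Call:
{"fn": "step_arm", "kwargs": {
  "deltas": [
    {"jaw": 0.2, "slide": [0, 0, -0.001], "twist": 0},
    {"jaw": 0.2, "slide": [0, 0, -0.001], "twist": 0},
    {"jaw": 0.2, "slide": [0, 0, -0.001], "twist": 0}
  ]
}}

```text
time_s: 10.35
tool_pos: [0.5652, 0.1811, 0.1179]
ee_rot: [0.0, -0.079, 0.997, 0.0]
contact_force: [-1.4, -0.1, 3.5]
width: 0.031
```

Call:
{"fn": "step_arm", "kwargs": {
  "deltas": [
    {"jaw": 0.45, "slide": [0, 0, 0], "twist": 0},
    {"jaw": 0.6, "slide": [0, 0, 0], "twist": 0},
    {"jaw": 0.6, "slide": [0, 0, 0], "twist": 0},
    {"jaw": 0.6, "slide": [0, 0, 0], "twist": 0}
  ]
}}

```text
time_s: 10.75
tool_pos: [0.5652, 0.181, 0.1173]
ee_rot: [0.0, -0.079, 0.997, 0.0]
contact_force: [-0.4, 0.4, 0.5]
width: 0.0513
```

```bash
python3 - <<'E'
from h import *
s=read_state();print(s["tool_pos"],s["ee_rot"],s["contact_force"],s["width"])
cv2.imwrite("pics/w9.png",snapshot("wrist"))
E
```

```text
[0.56516115 0.18100194 0.11726201] [ 4.16087854e-05 -7.90492300e-02  9.96870712e-01  4.45055363e-05] [-0.37854746  0.44941312  0.51194263] 0.05128347279062964
```

View pics/w9.png

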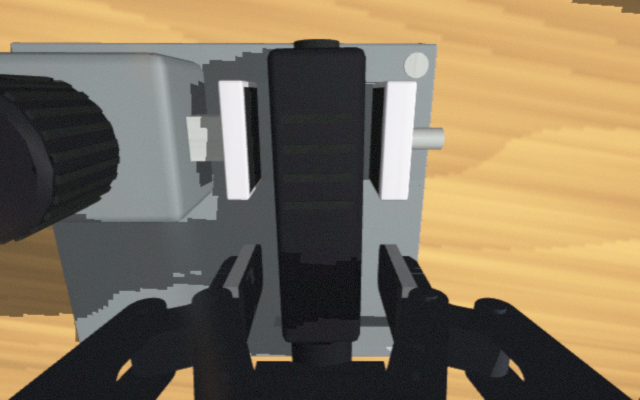

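The wrist view shows the torch on the ribs and lying straight. It has open gaps to the moving jaw (face at column 248) and the rest jaw (face at column 384). I'll lift off and go to the knob.

Call:
{"fn": "step_arm", "kwargs": {
  "deltas": [
    {"jaw": 0.6, "slide": [0, 0, 0.02], "twist": 0},
    {"jaw": 0.6, "slide": [0, 0, 0.05], "twist": 0},
    {"jaw": 0.6, "slide": [0, 0, 0.09], "twist": 0},
    {"jaw": 1, "slide": [0, 0, 0.12], "twist": 0},
    {"jaw": 1, "slide": [0, 0, 0.12], "twist": 0}
  ]
}}

```text
time_s: 11.3
tool_pos: [0.5682, 0.1817, 0.2425]
ee_rot: [0.005, -0.079, 0.997, 0.002]
contact_force: [0.5, -0.5, -0.8]
width: 0.0781
```

Call:
{"fn": "step_arm", "kwargs": {
  "deltas": [
    {"jaw": 1, "slide": [-0.01, -0.03, 0], "twist": 0},
    {"jaw": 1, "slide": [-0.025, -0.06, 0], "twist": 0},
    {"jaw": 1, "slide": [-0.04, -0.088, 0], "twist": 0},
    {"jaw": 1, "slide": [-0.04, -0.088, 0], "twist": 0},
    {"jaw": 1, "slide": [-0.04, -0.088, 0], "twist": 0}
  ]
}}

```text
time_s: 11.8
tool_pos: [0.5247, 0.0926, 0.2369]
ee_rot: [-0.0, -0.078, 0.997, 0.0]
contact_force: [1.3, -0.0, -0.7]
width: 0.0854
```

Call:
{"fn": "step_arm", "kwargs": {
  "deltas": [
    {"jaw": 1, "slide": [0, 0, 0], "twist": 0},
    {"jaw": 1, "slide": [0, 0, 0], "twist": 0}
  ]
}}

```text
time_s: 12.0
tool_pos: [0.5253, 0.0943, 0.237]
ee_rot: [-0.0, -0.08, 0.997, 0.0]
contact_force: [0.1, -1.1, 0.2]
width: 0.0851
```

```bash
python3 - <<'E'
from h import *
s=read_state();ci=camera_info("wrist");print(s["time_s"],s["tool_pos"],s["ee_rot"],s["joint_positions"].round(3),s["contact_force"],s["torque"])
cv2.imwrite("pics/w10.png",snapshot("wrist"));look("wrist",["knob_top","housing"],1)
E
```

```text
12.0 [0.525321   0.0943378  0.23698877] [-1.38707825e-04 -8.00336944e-02  9.96792147e-01  7.16475479e-05] [-0.593  0.196  0.387  1.815 -0.081  1.146  1.552] [ 0.09189795 -1.1133085   0.22951226] [0.01160482 0.04236575 0.03388075]
wrist knob_top 0.61 [313.9 208.7] [0.5218 0.0908 0.182 ]
wrist housing 0.55 [414.5 321.8] [0.6127 0.1837 0.148 ]
```

View pics/w10.png

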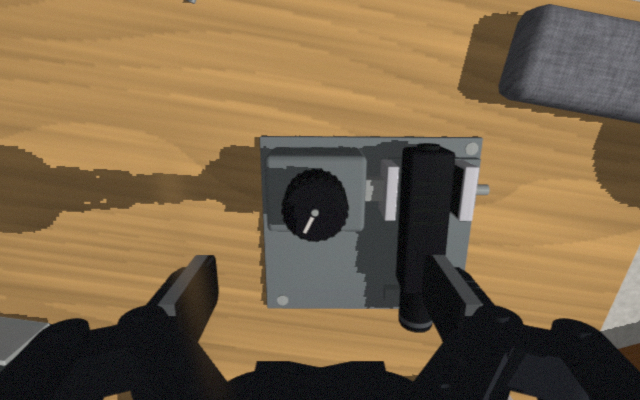

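```bash
python3 - <<'E'
from h import *
ci=camera_info("wrist");s=read_state();print(s["tool_pos"])
for p in[(315,213),(314,208.7)]:print(ray(ci,p,.182).round(4))
im=cv2.imread("pics/w10.png");cv2.imwrite("pics/w10z.png",cv2.resize(im[150:250,260:400],(800,571),interpolation=2))
E
```

```text
[0.52525677 0.09378264 0.23710798]
[0.5244 0.0915 0.182 ]
[0.5218 0.0905 0.182 ]
```

Call:
{"fn": "step_arm", "kwargs": {
  "deltas": [
    {"jaw": 1, "slide": [0, -0.002, -0.015], "twist": 0},
    {"jaw": 1, "slide": [0, -0.002, -0.03], "twist": 0},
    {"jaw": 1, "slide": [0, -0.002, -0.04], "twist": 0},
    {"jaw": 1, "slide": [0, -0.002, -0.04], "twist": 0},
    {"jaw": 1, "slide": [0, -0.002, -0.04], "twist": 0}
  ]
}}

```text
time_s: 12.65
tool_pos: [0.5254, 0.0912, 0.1976]
ee_rot: [0.0, -0.079, 0.997, 0.0]
contact_force: [0.9, 0.4, 0.5]
width: 0.0853
```

```bash
python3 - <<'E'
from h import *
ci=camera_info("wrist");s=read_state();print(s["time_s"],s["tool_pos"],s["ee_rot"],s["joint_velocities"].round(3))
im=snapshot("wrist");cv2.imwrite("pics/w11.png",im);look("wrist",["knob_top"],1)
print(proj(ci,s["tool_pos"]))
E
```

```text
12.65 [0.52536714 0.09118333 0.19755085] [ 1.21049073e-04 -7.91636945e-02  9.96861622e-01  2.73652943e-05] [-0.001 -0.009  0.002 -0.013 -0.001 -0.001  0.   ]
[318.03281168 256.56842756]
```

View pics/w11.png

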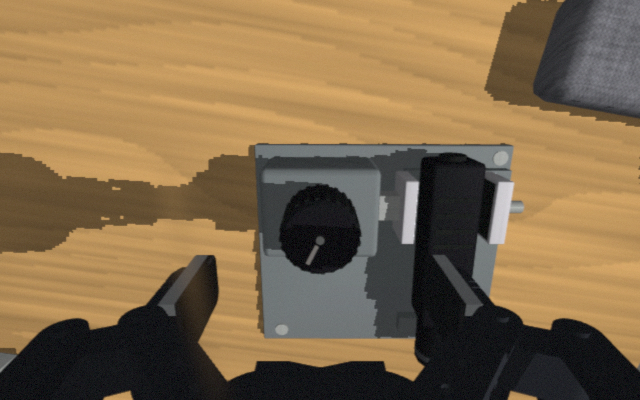

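```bash
python3 - <<'E'
from h import *
ci=camera_info("wrist");s=read_state();print(s["tool_pos"],ray(ci,(320,240.5),.182).round(4))
E
```

```text
[0.52572022 0.0911959  0.19810451] [0.525 0.092 0.182]
```

Call:
{"fn": "step_arm", "kwargs": {
  "deltas": [
    {"jaw": 1, "slide": [-0.0007, 0.0004, -0.015], "twist": 0},
    {"jaw": 1, "slide": [-0.0007, 0.0004, -0.03], "twist": 0},
    {"jaw": 1, "slide": [-0.0007, 0.0004, -0.042], "twist": 0},
    {"jaw": 1, "slide": [-0.0007, 0.0004, -0.042], "twist": 0},
    {"jaw": 1, "slide": [-0.0007, 0.0004, -0.042], "twist": 0}
  ]
}}

```text
time_s: 13.25
tool_pos: [0.5247, 0.0914, 0.1557]
ee_rot: [0.0, -0.079, 0.997, 0.0]
contact_force: [0.3, 0.1, 0.5]
width: 0.0853
```

Call:
{"fn": "step_arm", "kwargs": {
  "deltas": [
    {"jaw": 1, "slide": [0, 0, -0.001], "twist": 0},
    {"jaw": 1, "slide": [0, 0, -0.001], "twist": 0}
  ]
}}

```text
time_s: 13.45
tool_pos: [0.5249, 0.0915, 0.155]
ee_rot: [0.001, -0.079, 0.997, 0.0]
contact_force: [-0.6, 1.0, 1.1]
width: 0.0853
```

```bash
cat > st.py <<'E'
from h import *
from scipy.spatial.transform import Rotation as R
s=read_state();q=s["ee_rot"];m=R.from_quat([q[1],q[2],q[3],q[0]]).as_matrix()
yaw=np.arctan2(m[1,1],m[0,1])-np.pi/2
print(round(s["time_s"],2),"pos",s["tool_pos"].round(4),"yaw",round(yaw,4),"F",s["contact_force"].round(1),"M",s["torque"].round(3),"w",round(s["width"],4),"jt7",s["joint_torque"][6].round(3),"j7",s["joint_positions"][6].round(3))
E
python3 st.py
```

```text
13.45 pos [0.5249 0.0915 0.155 ] yaw 0.1582 F [-0.6  1.   1.1] M [-0.022 -0.036 -0.061] w 0.0853 jt7 0.002 j7 1.593
```

Call:
{"fn": "step_arm", "kwargs": {
  "deltas": [
    {"jaw": 0.6, "slide": [0, 0, 0], "twist": 0},
    {"jaw": 0.4, "slide": [0, 0, 0], "twist": 0},
    {"jaw": 0.3, "slide": [0, 0, 0], "twist": 0},
    {"jaw": 0.3, "slide": [0, 0, 0], "twist": 0},
    {"jaw": 0.3, "slide": [0, 0, 0], "twist": 0}
  ]
}}

```text
time_s: 13.95
tool_pos: [0.5246, 0.091, 0.1549]
ee_rot: [0.0, -0.079, 0.997, -0.0]
contact_force: [-0.8, -1.4, 5.1]
width: 0.038
```

```bash
python3 st.py
```

```text
13.95 pos [0.5246 0.091  0.1549] yaw 0.1583 F [-0.8 -1.4  5.1] M [-0.358  0.363  0.125] w 0.038 jt7 -0.087 j7 1.593
```

Call:
{"fn": "step_arm", "kwargs": {
  "deltas": [
    {"jaw": 0.3, "slide": [0, 0, 0], "twist": 0},
    {"jaw": 0.3, "slide": [0, 0, 0], "twist": 0}
  ]
}}

```text
time_s: 14.15
tool_pos: [0.5245, 0.091, 0.1549]
ee_rot: [0.0, -0.079, 0.997, -0.0]
contact_force: [-2.7, -1.0, 4.6]
width: 0.0384
```

```bash
python3 st.py
```

```text
14.15 pos [0.5245 0.091  0.1549] yaw 0.1582 F [-2.7 -1.   4.6] M [-0.377  0.356  0.103] w 0.0384 jt7 -0.093 j7 1.593
```

Call:
{"fn": "step_arm", "kwargs": {
  "deltas": [
    {"jaw": 0.3, "slide": [0, 0, 0], "twist": -0.04},
    {"jaw": 0.3, "slide": [0, 0, 0], "twist": -0.08},
    {"jaw": 0.3, "slide": [0, 0, 0], "twist": -0.12},
    {"jaw": 0.3, "slide": [0, 0, 0], "twist": -0.16},
    {"jaw": 0.3, "slide": [0, 0, 0], "twist": -0.2}
  ]
}}

```text
time_s: 14.65
tool_pos: [0.5246, 0.0906, 0.1549]
ee_rot: [0.0, 0.022, 1.0, -0.0]
contact_force: [-2.2, -1.8, 6.1]
width: 0.0381
```

```bash
python3 st.py
```

```text
14.65 pos [0.5246 0.0906 0.1549] yaw -0.0434 F [-2.2 -1.8  6.1] M [-0.534  0.408  0.167] w 0.0381 jt7 0.172 j7 1.404
```

Call:
{"fn": "step_arm", "kwargs": {
  "deltas": [
    {"jaw": 0.3, "slide": [0, 0, 0], "twist": -0.04},
    {"jaw": 0.3, "slide": [0, 0, 0], "twist": -0.08},
    {"jaw": 0.3, "slide": [0, 0, 0], "twist": -0.12},
    {"jaw": 0.3, "slide": [0, 0, 0], "twist": -0.16},
    {"jaw": 0.3, "slide": [0, 0, 0], "twist": -0.2}
  ]
}}

```text
time_s: 15.15
tool_pos: [0.5245, 0.0902, 0.1549]
ee_rot: [0.0, 0.122, 0.993, -0.001]
contact_force: [-1.8, -3.6, 5.9]
width: 0.0381
```

```bash
python3 st.py;python3 - <<'E'
from h import *
cv2.imwrite("pics/w12.png",snapshot("wrist"))
E
python3 st.py
```

```text
15.15 pos [0.5245 0.0902 0.1549] yaw -0.2437 F [-1.8 -3.6  5.9] M [-0.615  0.414  0.116] w 0.0381 jt7 0.169 j7 1.217
15.2 pos [0.5245 0.0901 0.1549] yaw -0.2451 F [-1.2 -3.6  6.1] M [-0.699  0.432 -0.059] w 0.0383 jt7 -0.145 j7 1.215
```

View pics/w12.png

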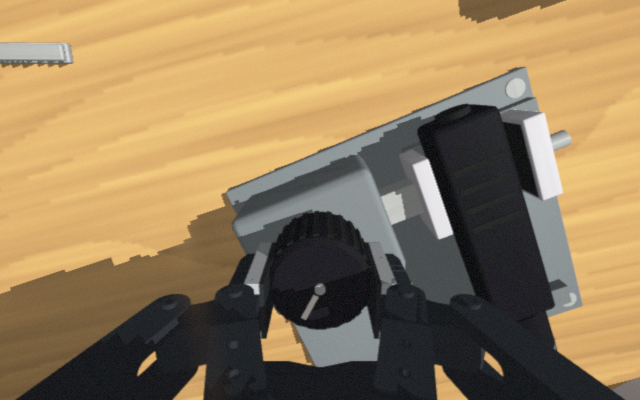

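Call:
{"fn": "step_arm", "kwargs": {
  "deltas": [
    {"jaw": 0.3, "slide": [-0.0003, -0.0005, 0], "twist": -0.05},
    {"jaw": 0.3, "slide": [-0.0005, -0.001, 0], "twist": -0.1},
    {"jaw": 0.3, "slide": [-0.0005, -0.0015, 0], "twist": -0.15},
    {"jaw": 0.3, "slide": [-0.0005, -0.0015, 0], "twist": -0.2},
    {"jaw": 0.3, "slide": [-0.0005, -0.0015, 0], "twist": -0.25}
  ]
}}

```text
time_s: 15.7
tool_pos: [0.5243, 0.0896, 0.1549]
ee_rot: [0.0, 0.244, 0.97, 0.0]
contact_force: [-2.1, -1.5, 5.3]
width: 0.0382
```

```bash
python3 st.py
```

```text
15.7 pos [0.5243 0.0896 0.1549] yaw -0.4935 F [-2.1 -1.5  5.3] M [-0.36  0.32  0.12] w 0.0382 jt7 0.248 j7 0.985
```

Call:
{"fn": "step_arm", "kwargs": {
  "deltas": [
    {"jaw": 0.3, "slide": [0, 0, 0], "twist": -0.05},
    {"jaw": 0.3, "slide": [0, 0, 0], "twist": -0.1},
    {"jaw": 0.3, "slide": [0, 0, 0], "twist": -0.15},
    {"jaw": 0.3, "slide": [0, 0, 0], "twist": -0.2},
    {"jaw": 0.3, "slide": [0, 0, 0], "twist": -0.25}
  ]
}}

```text
time_s: 16.2
tool_pos: [0.524, 0.0892, 0.1549]
ee_rot: [0.0, 0.363, 0.932, -0.0]
contact_force: [-2.5, -1.4, 6.1]
width: 0.0381
```

```bash
python3 st.py
```

```text
16.2 pos [0.524  0.0892 0.1549] yaw -0.7438 F [-2.5 -1.4  6.1] M [-0.441  0.43   0.124] w 0.0381 jt7 0.243 j7 0.753
```

Call:
{"fn": "step_arm", "kwargs": {
  "deltas": [
    {"jaw": 0.3, "slide": [0, 0, 0], "twist": -0.05},
    {"jaw": 0.3, "slide": [0, 0, 0], "twist": -0.1},
    {"jaw": 0.3, "slide": [0, 0, 0], "twist": -0.15},
    {"jaw": 0.3, "slide": [0, 0, 0], "twist": -0.2},
    {"jaw": 0.3, "slide": [0, 0, 0], "twist": -0.25}
  ]
}}

```text
time_s: 16.7
tool_pos: [0.5236, 0.0889, 0.1549]
ee_rot: [-0.0, 0.477, 0.879, -0.001]
contact_force: [-2.7, -3.0, 6.9]
width: 0.0381
```

```bash
python3 st.py;python3 - <<'E'
from h import *
cv2.imwrite("pics/w13.png",snapshot("wrist"))
E
for i in 1 2 3; do python3 st.py; python3 -c "
from plant import *
snapshot('top')"; done; python3 st.py
```

```text
16.7 pos [0.5236 0.0889 0.1549] yaw -0.9939 F [-2.7 -3.   6.9] M [-0.562  0.719  0.144] w 0.0381 jt7 0.232 j7 0.522
16.75 pos [0.5236 0.0889 0.1549] yaw -0.9956 F [-3.9 -2.3  8.3] M [-0.572  0.675 -0.027] w 0.0385 jt7 -0.154 j7 0.521
16.8 pos [0.5236 0.0889 0.1549] yaw -0.9935 F [-3.6 -2.3  8.9] M [-0.572  0.699 -0.11 ] w 0.0382 jt7 -0.022 j7 0.523
16.85 pos [0.5236 0.0888 0.1549] yaw -0.9931 F [-2.9 -1.5  5.7] M [-0.547  0.655 -0.069] w 0.0384 jt7 0.09 j7 0.523
16.9 pos [0.5236 0.0889 0.1549] yaw -0.9931 F [-3.4 -2.3  6.5] M [-0.531  0.685 -0.128] w 0.0382 jt7 0.114 j7 0.523
```

View pics/w13.png

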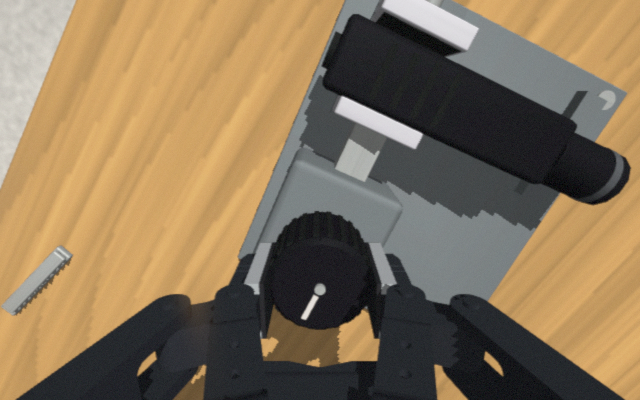

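Call:
{"fn": "step_arm", "kwargs": {
  "deltas": [
    {"jaw": 0.3, "slide": [-0.0005, -0.0005, 0], "twist": -0.03},
    {"jaw": 0.3, "slide": [-0.001, -0.001, 0], "twist": -0.07},
    {"jaw": 0.3, "slide": [-0.001, -0.001, 0], "twist": -0.11},
    {"jaw": 0.3, "slide": [-0.001, -0.001, 0], "twist": -0.15}
  ]
}}

```text
time_s: 17.3
tool_pos: [0.5233, 0.0886, 0.1549]
ee_rot: [0.0, 0.541, 0.841, 0.0]
contact_force: [-1.6, -0.8, 6.4]
width: 0.0384
```

```bash
python3 st.py
```

```text
17.3 pos [0.5233 0.0886 0.1549] yaw -1.1431 F [-1.6 -0.8  6.4] M [-0.293  0.338  0.173] w 0.0384 jt7 0.157 j7 0.385
```

Call:
{"fn": "step_arm", "kwargs": {
  "deltas": [
    {"jaw": 0.3, "slide": [0, 0, 0], "twist": -0.04},
    {"jaw": 0.3, "slide": [0, 0, 0], "twist": -0.08}
  ]
}}

```text
time_s: 17.5
tool_pos: [0.5231, 0.0886, 0.1549]
ee_rot: [0.0, 0.574, 0.819, 0.0]
contact_force: [-1.5, -1.9, 6.0]
width: 0.0384
```

```bash
python3 st.py
```

```text
17.5 pos [0.5231 0.0886 0.1549] yaw -1.2231 F [-1.5 -1.9  6. ] M [-0.273  0.429  0.121] w 0.0384 jt7 0.156 j7 0.312
```

Call:
{"fn": "step_arm", "kwargs": {
  "deltas": [
    {"jaw": 0.3, "slide": [0, 0, 0], "twist": -0.04}
  ]
}}

```text
time_s: 17.6
tool_pos: [0.5231, 0.0886, 0.1549]
ee_rot: [0.0, 0.59, 0.807, 0.0]
contact_force: [-2.6, -2.2, 6.0]
width: 0.0385
```

```bash
python3 st.py
```

```text
17.6 pos [0.5231 0.0886 0.1549] yaw -1.2631 F [-2.6 -2.2  6. ] M [-0.298  0.469  0.147] w 0.0385 jt7 0.155 j7 0.276
```

Call:
{"fn": "step_arm", "kwargs": {
  "deltas": [
    {"jaw": 0.3, "slide": [0, 0, 0], "twist": -0.04}
  ]
}}

```text
time_s: 17.7
tool_pos: [0.523, 0.0886, 0.1549]
ee_rot: [0.0, 0.606, 0.795, -0.0]
contact_force: [-2.5, -2.6, 6.3]
width: 0.0386
```

```bash
python3 st.py
```

```text
17.7 pos [0.523  0.0886 0.1549] yaw -1.3032 F [-2.5 -2.6  6.3] M [-0.346  0.507  0.127] w 0.0386 jt7 0.154 j7 0.239
```

Call:
{"fn": "step_arm", "kwargs": {
  "deltas": [
    {"jaw": 0.3, "slide": [0, 0, 0], "twist": -0.04}
  ]
}}

```text
time_s: 17.8
tool_pos: [0.5229, 0.0885, 0.1549]
ee_rot: [-0.0, 0.622, 0.783, -0.0]
contact_force: [-1.0, -1.4, 5.5]
width: 0.0382
```

```bash
python3 st.py
```

```text
17.8 pos [0.5229 0.0885 0.1549] yaw -1.3432 F [-1.  -1.4  5.5] M [-0.306  0.554  0.091] w 0.0382 jt7 0.153 j7 0.203
```

Call:
{"fn": "step_arm", "kwargs": {
  "deltas": [
    {"jaw": 0.3, "slide": [0, 0, 0], "twist": -0.04},
    {"jaw": 0.3, "slide": [0, 0, 0], "twist": -0.08}
  ]
}}

```text
time_s: 18.0
tool_pos: [0.5227, 0.0885, 0.1549]
ee_rot: [-0.0, 0.653, 0.757, -0.0]
contact_force: [-2.5, -1.5, 7.6]
width: 0.0382
```

```bash
python3 st.py
```

```text
18.0 pos [0.5227 0.0885 0.1549] yaw -1.4232 F [-2.5 -1.5  7.6] M [-0.293  0.678  0.181] w 0.0382 jt7 0.143 j7 0.13
```

Call:
{"fn": "step_arm", "kwargs": {
  "deltas": [
    {"jaw": 0.3, "slide": [0, 0, 0], "twist": -0.04},
    {"jaw": 0.3, "slide": [0, 0, 0], "twist": -0.08}
  ]
}}

```text
time_s: 18.2
tool_pos: [0.5225, 0.0885, 0.1549]
ee_rot: [-0.0, 0.683, 0.731, -0.0]
contact_force: [-3.4, -1.5, 7.7]
width: 0.038
```

```bash
python3 st.py
```

```text
18.2 pos [0.5225 0.0885 0.1549] yaw -1.5031 F [-3.4 -1.5  7.7] M [-0.398  0.715  0.168] w 0.038 jt7 0.126 j7 0.058
```

Call:
{"fn": "step_arm", "kwargs": {
  "deltas": [
    {"jaw": 0.3, "slide": [0, 0, 0], "twist": -0.04}
  ]
}}

```text
time_s: 18.3
tool_pos: [0.5225, 0.0885, 0.1549]
ee_rot: [-0.0, 0.697, 0.717, -0.0]
contact_force: [-3.1, -1.6, 7.2]
width: 0.0384
```

```bash
python3 st.py
```

```text
18.3 pos [0.5225 0.0885 0.1549] yaw -1.543 F [-3.1 -1.6  7.2] M [-0.341  0.751  0.138] w 0.0384 jt7 0.121 j7 0.021
```

Call:
{"fn": "step_arm", "kwargs": {
  "deltas": [
    {"jaw": 0.3, "slide": [0, 0, 0], "twist": -0.04}
  ]
}}

```text
time_s: 18.4
tool_pos: [0.5224, 0.0885, 0.1549]
ee_rot: [-0.0, 0.711, 0.703, -0.001]
contact_force: [-3.6, -2.0, 8.1]
width: 0.0384
```

```bash
python3 st.py
```

```text
18.4 pos [0.5224 0.0885 0.1549] yaw -1.5829 F [-3.6 -2.   8.1] M [-0.373  0.85   0.187] w 0.0384 jt7 0.033 j7 -0.014
```

Call:
{"fn": "step_arm", "kwargs": {
  "deltas": [
    {"jaw": 0.3, "slide": [0, 0, 0], "twist": -0.04}
  ]
}}

```text
time_s: 18.5
tool_pos: [0.5223, 0.0885, 0.1549]
ee_rot: [-0.0, 0.725, 0.689, -0.001]
contact_force: [-4.8, -0.6, 7.9]
width: 0.0385
```

```bash
python3 st.py
```

```text
18.5 pos [0.5223 0.0885 0.1549] yaw -1.6226 F [-4.8 -0.6  7.9] M [-0.357  0.872  0.256] w 0.0385 jt7 0.017 j7 -0.05
```

```bash
python3 - <<'E'
from h import *
cv2.imwrite("pics/w14.png",snapshot("wrist"))
E
python3 st.py
```

```text
18.55 pos [0.5223 0.0885 0.1549] yaw -1.6239 F [-3.8 -1.5  8.1] M [-0.382  0.856  0.074] w 0.0378 jt7 -0.277 j7 -0.052
```

View pics/w14.png

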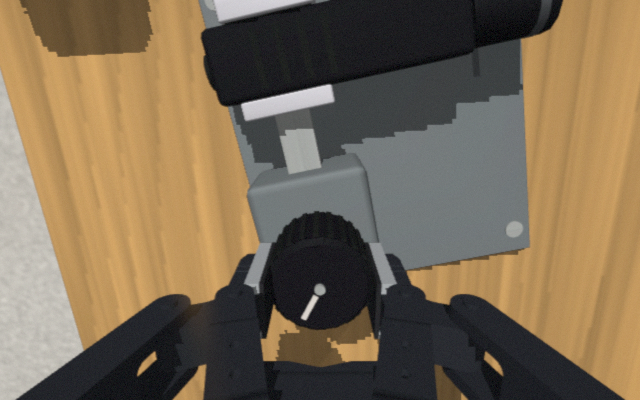

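Call:
{"fn": "step_arm", "kwargs": {
  "deltas": [
    {"jaw": 0.3, "slide": [0, 0, 0], "twist": -0.04}
  ]
}}

```text
time_s: 18.65
tool_pos: [0.5222, 0.0885, 0.1548]
ee_rot: [-0.001, 0.739, 0.674, -0.001]
contact_force: [-3.9, -2.0, 8.1]
width: 0.0383
```

```bash
python3 st.py
```

```text
18.65 pos [0.5222 0.0885 0.1548] yaw -1.662 F [-3.9 -2.   8.1] M [-0.326  0.878  0.285] w 0.0383 jt7 0.111 j7 -0.086
```

Call:
{"fn": "step_arm", "kwargs": {
  "deltas": [
    {"jaw": 0.3, "slide": [0, 0, 0], "twist": -0.04}
  ]
}}

```text
time_s: 18.75
tool_pos: [0.5222, 0.0885, 0.1549]
ee_rot: [-0.001, 0.752, 0.659, -0.001]
contact_force: [-4.8, -2.0, 9.1]
width: 0.0382
```

```bash
python3 st.py
```

```text
18.75 pos [0.5222 0.0885 0.1549] yaw -1.7026 F [-4.8 -2.   9.1] M [-0.287  0.947  0.296] w 0.0382 jt7 0.028 j7 -0.122
```

Call:
{"fn": "step_arm", "kwargs": {
  "deltas": [
    {"jaw": 0.3, "slide": [0, 0, 0], "twist": -0.04}
  ]
}}

```text
time_s: 18.85
tool_pos: [0.5221, 0.0885, 0.1549]
ee_rot: [-0.001, 0.765, 0.644, -0.001]
contact_force: [-4.5, -1.6, 8.8]
width: 0.038
```

```bash
python3 st.py
```

```text
18.85 pos [0.5221 0.0885 0.1549] yaw -1.7427 F [-4.5 -1.6  8.8] M [-0.356  0.982  0.281] w 0.038 jt7 0.043 j7 -0.158
```

Call:
{"fn": "step_arm", "kwargs": {
  "deltas": [
    {"jaw": 0.3, "slide": [0, 0, 0], "twist": -0.04}
  ]
}}

```text
time_s: 18.95
tool_pos: [0.522, 0.0886, 0.1549]
ee_rot: [-0.001, 0.778, 0.628, -0.001]
contact_force: [-5.2, -1.4, 9.0]
width: 0.0382
```

```bash
python3 st.py
```

```text
18.95 pos [0.522  0.0886 0.1549] yaw -1.7826 F [-5.2 -1.4  9. ] M [-0.278  1.035  0.219] w 0.0382 jt7 0.051 j7 -0.194
```

Call:
{"fn": "step_arm", "kwargs": {
  "deltas": [
    {"jaw": 0.3, "slide": [0, 0, 0], "twist": -0.04}
  ]
}}

```text
time_s: 19.05
tool_pos: [0.5219, 0.0886, 0.1549]
ee_rot: [-0.001, 0.79, 0.613, -0.001]
contact_force: [-4.8, -0.8, 9.9]
width: 0.0382
```

```bash
python3 st.py
```

```text
19.05 pos [0.5219 0.0886 0.1549] yaw -1.8226 F [-4.8 -0.8  9.9] M [-0.254  1.061  0.279] w 0.0382 jt7 0.042 j7 -0.229
```

Call:
{"fn": "step_arm", "kwargs": {
  "deltas": [
    {"jaw": 0.3, "slide": [-0.0005, 0, 0], "twist": -0.04}
  ]
}}

```text
time_s: 19.15
tool_pos: [0.5218, 0.0886, 0.1549]
ee_rot: [-0.0, 0.802, 0.597, -0.001]
contact_force: [-2.5, -1.9, 7.4]
width: 0.0381
```

```bash
python3 st.py
```

```text
19.15 pos [0.5218 0.0886 0.1549] yaw -1.8627 F [-2.5 -1.9  7.4] M [-0.252  0.714  0.24 ] w 0.0381 jt7 0.034 j7 -0.266
```

Call:
{"fn": "step_arm", "kwargs": {
  "deltas": [
    {"jaw": 0.3, "slide": [-0.0005, 0, 0], "twist": -0.04}
  ]
}}

```text
time_s: 19.25
tool_pos: [0.5217, 0.0886, 0.1549]
ee_rot: [-0.0, 0.814, 0.581, -0.0]
contact_force: [-2.2, -1.6, 6.8]
width: 0.0381
```

```bash
python3 st.py
```

```text
19.25 pos [0.5217 0.0886 0.1549] yaw -1.9025 F [-2.2 -1.6  6.8] M [-0.243  0.498  0.284] w 0.0381 jt7 0.02 j7 -0.302
```

Call:
{"fn": "step_arm", "kwargs": {
  "deltas": [
    {"jaw": 0.3, "slide": [0, 0, 0], "twist": -0.04}
  ]
}}

```text
time_s: 19.35
tool_pos: [0.5216, 0.0887, 0.1549]
ee_rot: [-0.0, 0.826, 0.564, -0.0]
contact_force: [-3.6, -1.4, 6.7]
width: 0.0378
```

```bash
python3 st.py
```

```text
19.35 pos [0.5216 0.0887 0.1549] yaw -1.9424 F [-3.6 -1.4  6.7] M [-0.224  0.744  0.296] w 0.0378 jt7 0.013 j7 -0.337
```

Call:
{"fn": "step_arm", "kwargs": {
  "deltas": [
    {"jaw": 0.3, "slide": [0, 0, 0], "twist": -0.04}
  ]
}}

```text
time_s: 19.45
tool_pos: [0.5216, 0.0887, 0.1549]
ee_rot: [-0.0, 0.837, 0.548, -0.0]
contact_force: [-3.4, -1.5, 7.9]
width: 0.0381
```

```bash
python3 st.py
```

```text
19.45 pos [0.5216 0.0887 0.1549] yaw -1.9825 F [-3.4 -1.5  7.9] M [-0.203  0.757  0.229] w 0.0381 jt7 0.032 j7 -0.373
```

Call:
{"fn": "step_arm", "kwargs": {
  "deltas": [
    {"jaw": 0.3, "slide": [0, 0, 0], "twist": -0.04}
  ]
}}

```text
time_s: 19.55
tool_pos: [0.5215, 0.0887, 0.1549]
ee_rot: [-0.0, 0.848, 0.531, -0.0]
contact_force: [-3.3, -1.2, 8.0]
width: 0.0379
```

```bash
python3 st.py
```

```text
19.55 pos [0.5215 0.0887 0.1549] yaw -2.0225 F [-3.3 -1.2  8. ] M [-0.198  0.767  0.26 ] w 0.0379 jt7 0.048 j7 -0.408
```

Call:
{"fn": "step_arm", "kwargs": {
  "deltas": [
    {"jaw": 0.3, "slide": [0, 0, 0], "twist": -0.04}
  ]
}}

```text
time_s: 19.65
tool_pos: [0.5214, 0.0887, 0.1549]
ee_rot: [-0.0, 0.858, 0.514, -0.001]
contact_force: [-3.7, -1.2, 8.0]
width: 0.0385
```

```bash
python3 st.py
```

```text
19.65 pos [0.5214 0.0887 0.1549] yaw -2.0626 F [-3.7 -1.2  8. ] M [-0.187  0.819  0.214] w 0.0385 jt7 0.048 j7 -0.443
```

The torque rose at yaw ≈ -1.6 and stays near 0.27. Joint 7's torque shows two ratchet dips 0.26 rad apart, at about -1.78 and -2.04. That makes one to two clicks of slip, so I'm stopping and letting go.

Call:
{"fn": "step_arm", "kwargs": {
  "deltas": [
    {"jaw": 0.5, "slide": [0, 0, 0], "twist": 0},
    {"jaw": 0.75, "slide": [0, 0, 0], "twist": 0},
    {"jaw": 0.85, "slide": [0, 0, 0], "twist": 0},
    {"jaw": 0.85, "slide": [0, 0, 0], "twist": 0}
  ]
}}

```text
time_s: 20.05
tool_pos: [0.5219, 0.089, 0.1542]
ee_rot: [0.0, 0.858, 0.514, 0.0]
contact_force: [-0.9, 0.8, 0.8]
width: 0.0725
```

Call:
{"fn": "step_arm", "kwargs": {
  "deltas": [
    {"jaw": 0.85, "slide": [0, 0, 0.015], "twist": 0},
    {"jaw": 0.85, "slide": [0, 0, 0.04], "twist": 0},
    {"jaw": 0.85, "slide": [0, 0, 0.08], "twist": 0},
    {"jaw": 0.85, "slide": [0, 0, 0.11], "twist": 0},
    {"jaw": 0.85, "slide": [0, 0, 0.13], "twist": 0}
  ]
}}

```text
time_s: 20.55
tool_pos: [0.5231, 0.0886, 0.2879]
ee_rot: [0.0, 0.858, 0.514, 0.002]
contact_force: [0.5, 0.0, 0.6]
width: 0.0727
```

Call:
{"fn": "step_arm", "kwargs": {
  "deltas": [
    {"jaw": 0.85, "slide": [0, 0, 0], "twist": 0.14},
    {"jaw": 0.85, "slide": [0, 0, 0], "twist": 0.28},
    {"jaw": 0.85, "slide": [0, 0, 0], "twist": 0.42},
    {"jaw": 0.85, "slide": [0, 0, 0], "twist": 0.56},
    {"jaw": 0.85, "slide": [0, 0, 0], "twist": 0.6}
  ]
}}

```text
time_s: 21.05
tool_pos: [0.5222, 0.0886, 0.2855]
ee_rot: [0.0, 0.666, 0.746, 0.001]
contact_force: [0.0, -1.7, -0.6]
width: 0.0728
```

Call:
{"fn": "step_arm", "kwargs": {
  "deltas": [
    {"jaw": 0.85, "slide": [0, -0.03, 0], "twist": 0},
    {"jaw": 0.85, "slide": [0, -0.06, 0], "twist": 0},
    {"jaw": 0.85, "slide": [0, -0.06, 0], "twist": 0},
    {"jaw": 0.85, "slide": [0, -0.06, 0], "twist": 0}
  ]
}}

```text
time_s: 21.45
tool_pos: [0.5221, 0.0282, 0.2853]
ee_rot: [0.0, 0.668, 0.744, 0.001]
contact_force: [-0.3, 0.8, 1.2]
width: 0.0727
```

```bash
python3 st.py; python3 - <<'E'
from h import *
cv2.imwrite("pics/w15.png",snapshot("wrist"))
cv2.imwrite("pics/t15.png",snapshot("top"))
E
```

```text
21.45 pos [0.5221 0.0282 0.2853] yaw -1.4639 F [-0.3  0.8  1.2] M [ 0.081 -0.004  0.012] w 0.0727 jt7 0.01 j7 0.115
```

View pics/w15.png

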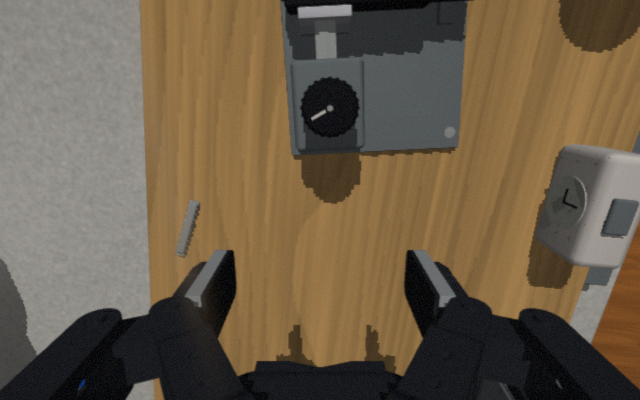

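View pics/t15.png

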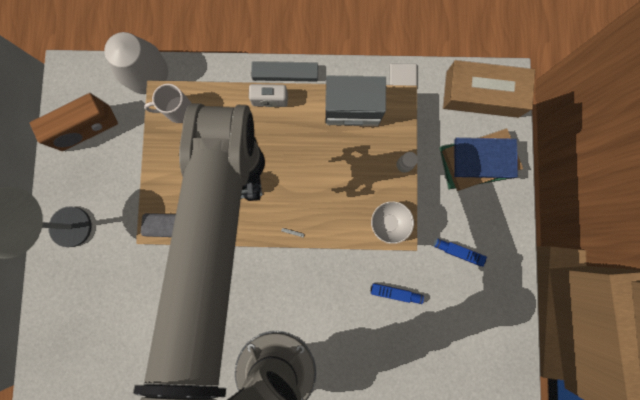

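The arm hides the holder from above, so I'll move clear and check.

Call:
{"fn": "step_arm", "kwargs": {
  "deltas": [
    {"jaw": 0.85, "slide": [0, -0.04, 0], "twist": 0.14},
    {"jaw": 0.85, "slide": [0, -0.08, 0], "twist": 0.28},
    {"jaw": 0.85, "slide": [0, -0.12, 0], "twist": 0.42},
    {"jaw": 0.85, "slide": [0, -0.16, 0], "twist": 0.56},
    {"jaw": 0.85, "slide": [0, -0.2, 0], "twist": 0.7}
  ]
}}

```text
time_s: 22.05
tool_pos: [0.5226, -0.1671, 0.2845]
ee_rot: [0.0, 0.374, 0.927, 0.0]
contact_force: [0.8, -0.0, -0.6]
width: 0.0723
```

Call:
{"fn": "step_arm", "kwargs": {
  "deltas": [
    {"jaw": 0.85, "slide": [0, 0, 0], "twist": 0},
    {"jaw": 0.85, "slide": [0, 0, 0], "twist": 0}
  ]
}}

```text
time_s: 22.25
tool_pos: [0.5223, -0.1671, 0.2844]
ee_rot: [-0.0, 0.379, 0.925, 0.0]
contact_force: [0.9, 0.6, -0.3]
width: 0.0727
```

```bash
python3 st.py; python3 - <<'E'
from h import *
t=snapshot("top");s=snapshot("side")
cv2.imwrite("pics/t16.png",np.vstack([cv2.resize(t[125:215,175:295],(800,600),interpolation=2)]))
cv2.imwrite("pics/s16.png",cv2.resize(s[130:205,230:330],(800,600),interpolation=2))
cv2.imwrite("pics/s16f.png",s)
E
```

```text
22.25 pos [ 0.5223 -0.1671  0.2844] yaw -0.777 F [ 0.9  0.6 -0.3] M [ 0.062 -0.009  0.013] w 0.0727 jt7 0.054 j7 1.209
```

View pics/t16.png

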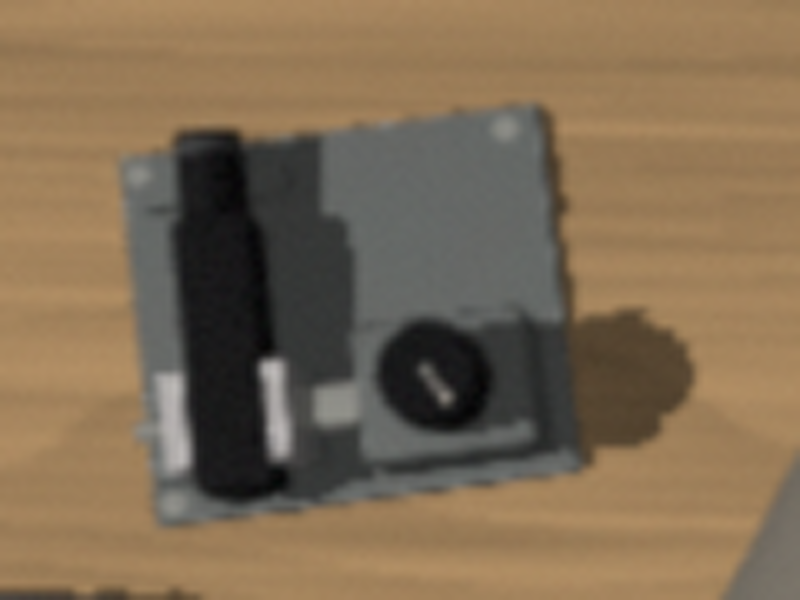

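View pics/s16.png

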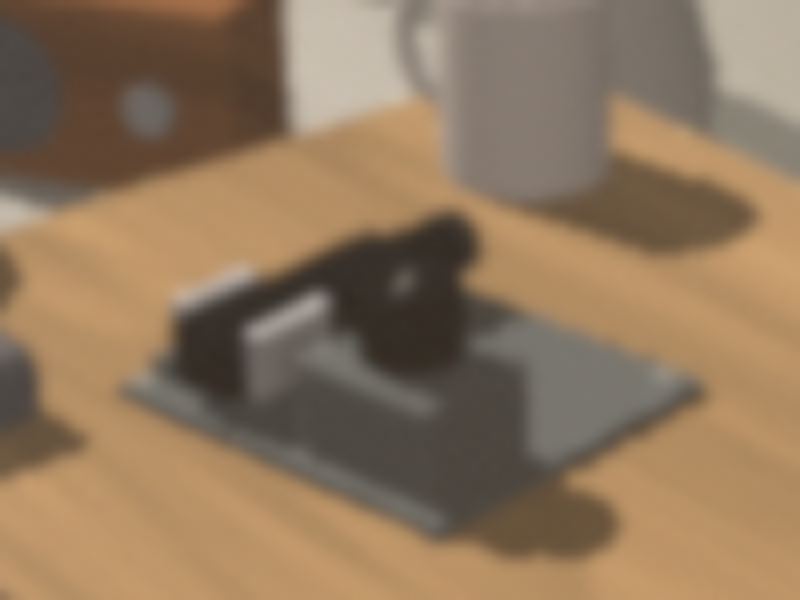

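The torch is clamped between both jaws, lens away from the robot and tail towards it, and the arm is clear. I'm handing in.

```bash
python3 -c "
from plant import *
print(finish_job())"
```

```text
the job is handed in; nothing more can be done
None
```

The black torch lies in the holder on both ribs, lens away from the robot, and is clamped tight. The job was handed in at about 22 s with the arm clear of everything.

- **Placing:** I gripped the torch just ahead of its middle and set it down between the open jaws. Contact at the ribs was about 3.5 N. The wrist camera showed a gap to both jaws when I let go.
- **Tightening:** I turned the knob about 2.2 rad clockwise in one bite. The moment rose from about 0.13 to about 0.27 N m near 1.75 rad and stayed there.
- **Clicks:** After that the knob slipped about 0.4–0.45 rad. The wrist joint's torque showed two dips 0.26 rad apart, so I take it as one or two clicks. The pin was not measured, so the exact number is inferred.
- **Last check:** The top and side pictures show the torch between both jaws and the holder in place. In the top view taken a moment earlier, the other things on the board stood where they had been.
- **Disagreements:**
  - Camera fixes of the torch and holder differed by up to 4 mm between views, partly because the arm was still settling.
  - The moment read at a standstill was lower than the task text says (about -0.1 to -0.03, not 0.08, with the jaw free). I relied on the readings taken while turning.

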